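Tip a relief tile over the edge of the graphite slab

TASK

The glass tile lying white side up on the bench has to go onto the graphite slab with its red face up, in the gap between the blue and amber tiles and with nothing overhanging the slab. Do it by pushing alone, never picking it up: push it against the front edge of the slab, work that same push upwards so that its near side rises and it tips up on end against the edge, tip it on over the edge, and push it until it lies flat and fully on the slab. Leave the other tiles and everything else on the bench as they are.

Things in the scene. Friction and masses are not known exactly. Their poses are not given: they have to be found in the camera images.
- tile: cast glass relief tile to turn over, 0.28 kg: a plate 90 x 90 x 7 mm, back plain white, face red with a raised square panel (64 x 64 mm, 10 mm high, orange dots) in its middle. It lies face down on its panel, so its 13 mm rim overhangs the bench all round (plate 10 to 17 mm up). Origin at the plate's centre (13.5 mm up); z points out of the WHITE back, x at the start roughly to the slab
- tile_corner1 (a point): corner of the red and white tile, half-way through the 7 mm plate, at +45, +45 mm along the tile's x and y
- tile_corner2 (a point): corner of the same tile at +45, -45 mm along its x and y
- tile_corner3 (a point): corner of the same tile at -45, -45 mm along its x and y
- tile_corner4 (a point): corner of the same tile at -45, +45 mm along its x and y
- slab: the graphite slab: a dark grey block lying fixed on the wooden bench, 160 mm deep (its x) x 380 mm wide (its y) x 20 mm thick, with square edges and a flat top on which glass slides easily (friction about 0.3). Origin at the centre of its underside, on the bench; x points away from the robot, square to its front edge, y along the front edge, to the left
- slab_edge (a point): middle of the top of the slab's front edge (the long upright 20 mm face towards the robot), 80 mm from the slab's centre, 20 mm above the bench
- blue_tile: blue tile, same shape, lying loose panel up on the left part of the slab, its centre about 130 mm left of the slab's middle; origin at its centre. To be left alone
- amber_tile: amber tile, same shape, lying loose panel up on the right part of the slab, its centre about 130 mm right of the slab's middle; origin at its centre. To be left alone
- jacks: glassblower's jacks, a steel spring tool 260 x 70 mm lying on the bench, 10 mm high, black grips with yellow bands; origin at its middle, on the bench; long axis x. Bystander
- tweezers: steel tweezers 220 x 40 mm lying on the bench, black grips with yellow bands; origin at the middle, on the bench; long axis x. Bystander
- block: dark wooden shaping block, a cup 80 mm across and 42 mm high with a wooden handle 130 mm long out of its -x side; origin under the cup. Bystander
- frit_red: jar of red glass frit with a black lid, 60 mm across, 85 mm high; origin under its middle. Bystander
- frit_white: jar of white glass frit with a black lid, 60 mm across, 85 mm high; origin under its middle. Bystander
- brush: small hand brush lying on the bench; origin about its middle. Bystander

How it is judged:
On the way:
1. the tile stands tipped up against the front edge of the slab, its lower edge still low (angle between tile's own z axis and vertical between 0.8 and 1.75 rad and x of tile in the frame of slab between -0.15 and -0.04 m and y of tile in the frame of slab between -0.145 and 0.145 m and height (world z) of any of tile_corner1, tile_corner2, tile_corner3, tile_corner4 below 0.03 m), for 0.05 s.
At the end, for the whole second after the job is handed in: the tile lies flat (within 6 degrees) and still on the slab, red face up, within 60 mm of the slab's middle line, no corner more than 2 mm over the front or back edge; the other tiles and bystanders are within 15 mm of where they were (angle between tile's own z axis and vertical above 3.04 rad and x of tile_corner1 in the frame of slab between -0.082 and 0.082 m and x of tile_corner2 in the frame of slab between -0.082 and 0.082 m and x of tile_corner3 in the frame of slab between -0.082 and 0.082 m and x of tile_corner4 in the frame of slab between -0.082 and 0.082 m and y of tile in the frame of slab between -0.06 and 0.06 m and height (world z) of tile between 0.02 and 0.028 m and linear speed of tile below 0.02 m/s and angular speed of tile below 0.2 rad/s and distance of each of blue_tile, amber_tile, jacks, tweezers, block, frit_red, frit_white, brush from where it was at the start of the episode below 0.015 m); the robot touches nothing.
It fails at once if the tile is picked up: all four of its corners are more than 40 mm above the bench (20 mm above the slab) (height (world z) of each of tile_corner1, tile_corner2, tile_corner3, tile_corner4 above 0.04 m).
It fails at once if one of the other tiles or a bystander is moved more than 15 mm (distance of any of blue_tile, amber_tile, jacks, tweezers, block, frit_red, frit_white, brush from where it was at the start of the episode above 0.015 m).
It also fails if it takes over 64 s, if anything falls off the work surface, if the arm or the gripper's body presses on something with over 40 N, if the wrist force passes 120 N, or if a joint passes its speed limit or range.

ROBOT

A 6-joint arm with a two-finger parallel gripper is mounted at the origin on the work surface. World frame = base frame: x ahead of the robot, y to its left, z up, the work surface at z = 0. Lengths are in m, angles in rad, forces in N, time in s.
With the tool pointing down it reaches from about 0.3 to 0.875 m from the base axis. Payload 6.4 kg.
Tool frame: the origin (TCP) lies midway between the tips of the shut fingers; the grasp point (between the pads) lies 19 mm behind it; z points along the fingers, y is the direction in which the jaws open and shut (so a half turn about z gives the same grasp; the last joint's range is limited). The gripper opens to 85 mm and grips with 20 to 120 N. Pads are 22 mm wide; open, the fingers measure 114 mm over their backs; the gripper's body (76 mm by 85 mm) begins 54 mm behind the grasp point. The pads swing forward as they close: fully open they stand 13 mm farther back than shut.
Start: joints at [-1.35, 0.181, 1.607, -0, 1.354, -0.206], TCP at [0.238, -0.523, 0.209] pointing down, gripper open.
Joint ranges: [-2.99, 2.99], [-0.89, 2.07], [0.3, 2.58], [-1.14, 4.28], [0, 2.63], [-3.12, 3.12]. Speed limits (rad/s): [2.57, 2.57, 3.01, 3.14, 3.14, 3.14].

INTERFACE

Orientations are given as a unit quaternion [w, x, y, z].
In Python, from bench import ctrl, optics, ticket gives the robot as it stands. The module is installed in compiled form; this text tells all that it offers.
- The arm moves only by the tool step_arm, never from a script. Its argument "targets" is text: rows parted by semicolons, each of 6 numbers parted by spaces: the shift along the tool's x, y, z in mm, then the turn, a rotation vector about the tool's x, y, z in rad. In form: dx dy dz rx ry rz; .... A call has 1 to 8 rows; each row is the pose to reach, as a shift and turn from the pose commanded when the call began, along the tool's axes at that moment; what a row does not reach only later rows make up. A row lasts 1/8 s, in which the tool goes at most 62.5 mm and 10.7 degrees, less where a joint would pass 70% of its speed; a pose out of reach is approached as far as the arm can. A call with a gripper value outside its range is refused whole. "grip" is the opening in per cent of the stroke, from 0 (shut) to 100 (fully open), set as the call begins (left out, the last holds). The fingers move at their own pace and stop on an object; the grip force is fixed at half the most. Time passes only in rows, so rows that repeat a pose let the fingers close. It gives the time, the measured TCP pose, the force and the opening at its end, in the units of the state.
- ctrl.get_obs(): the state, without advancing time (a new reading comes with each control period).
- optics.camera(name): name is "scene" or "top"; returns a dict with "image" (420x560x3 uint8, red, green, blue), "mtx" (3x3 intrinsics, pixels), "xyz" and "orientation" of the camera in the world. Camera axes: x right, y up, looking along -z (the intrinsics and any distortion apply to the point x, -y, -z); pixel columns grow to the right and rows downward; lengths in m; the calibration is good to about 2 mm. A picture is of the moment at which its call begins. There is no depth.
- ticket.hand_in(): hands the job in, once; it reports no verdict.
The state is a dict: "time_s": time; "q": joint angles; "dq": joint speeds; "joint_efforts": joint torques, N m; "eef_pos": TCP position; "eef_rot": TCP orientation; "wrist_force": force on the tool from outside, world axes, zero at the start; "torque": the same for the moment, N m; "opening": opening from 0.0 (shut) to 1.0 (fully open).
Only numpy, scipy, OpenCV 4.12 (cv2) and the standard library are available. Lean on these libraries where they do the work, as an engineer would, in place of code of your own. Each camera call takes 0.05 s, during which the arm holds its last target.

## Working session

There is one attempt and no reset: what is moved stays moved. The work goes in short steps, Python scripts to look and compute and a tool call to move; the robot and the scene stay as the last step left them, time stands still between calls to the robot, and variables do not carry over. Pictures are saved under pics/ and viewed, and the job is handed in when it is done.

Besides the shell and the picture viewer there is one more tool, called as name(argument=value, ...), one argument or row to a line, values as JSON. step_arm: Moves the arm, as the interface text tells. Its arguments: {"type":"object","properties":{"targets":{"type":"string"},"grip":{"type":"number"}},"required":["targets"]}

```bash
mkdir -p pics; python3 - <<'E'
from bench import ctrl, optics
import cv2,numpy as np
o=ctrl.get_obs(); print(o)
for n in("scene","top"):
    c=optics.camera(n); print(n,c["mtx"],c["xyz"],c["orientation"],[k for k in c])
    cv2.imwrite(f"pics/{n}0.png",cv2.resize(c["image"][:,:,::-1],(800,600),interpolation=cv2.INTER_CUBIC))
    cv2.imwrite(f"pics/{n}0_raw.png",c["image"][:,:,::-1])
E
```

```text
{'time_s': 0.0, 'q': array([-1.35031896e+00,  1.81546634e-01,  1.60804202e+00, -3.24128850e-05,
        1.35379052e+00, -2.06342173e-01]), 'dq': array([ 0.00093998,  0.00060459,  0.00055528,  0.00136038, -0.00081993,
       -0.00157287]), 'joint_efforts': array([ 5.21322672e-04, -4.44859815e+01, -3.51333976e+01, -9.12826295e-05,
        9.06020781e-03,  1.39788887e-05]), 'eef_pos': array([ 0.23788531, -0.5228167 ,  0.20856461]), 'eef_rot': array([-8.93125118e-04,  9.77313298e-01,  2.11796881e-01, -2.21359698e-05]), 'wrist_force': array([-0.04411389, -0.64919675, -0.61001476]), 'torque': array([ 0.02394536, -0.00197393, -0.01427439]), 'opening': 1.0014941105936557}
scene [[476.06940561   0.         276.43965373]
 [  0.         476.06940561 215.08605655]
 [  0.           0.           1.        ]] [ 1.5603076  -0.41422161  0.97361363] [0.74786114 0.33324505 0.23491469 0.52389554] ['image', 'mtx', 'xyz', 'orientation']
top [[494.32854723   0.         283.47372416]
 [  0.         494.32854723 204.75513142]
 [  0.           0.           1.        ]] [ 0.45502307 -0.0409406   1.52428888] [-0.70079937 -0.03317542  0.03500469  0.71172628] ['image', 'mtx', 'xyz', 'orientation']
```

View pics/scene0.png

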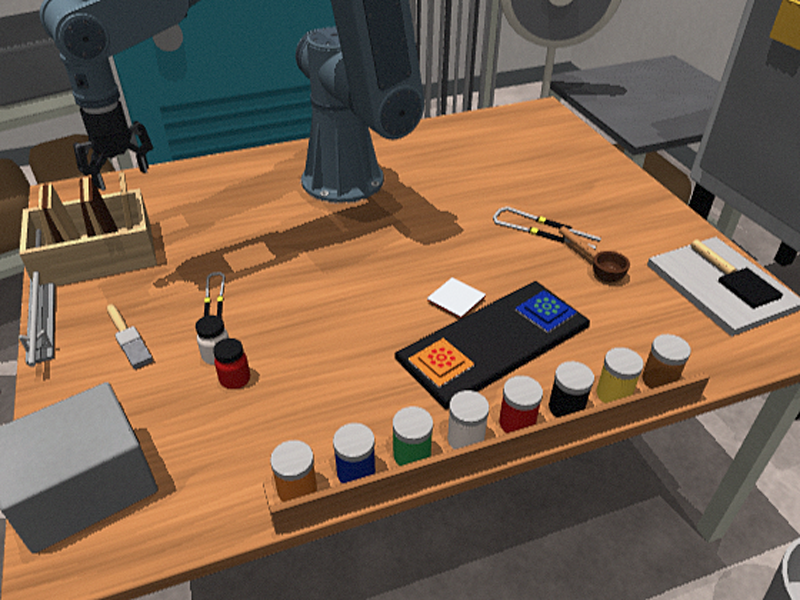

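View pics/top0.png

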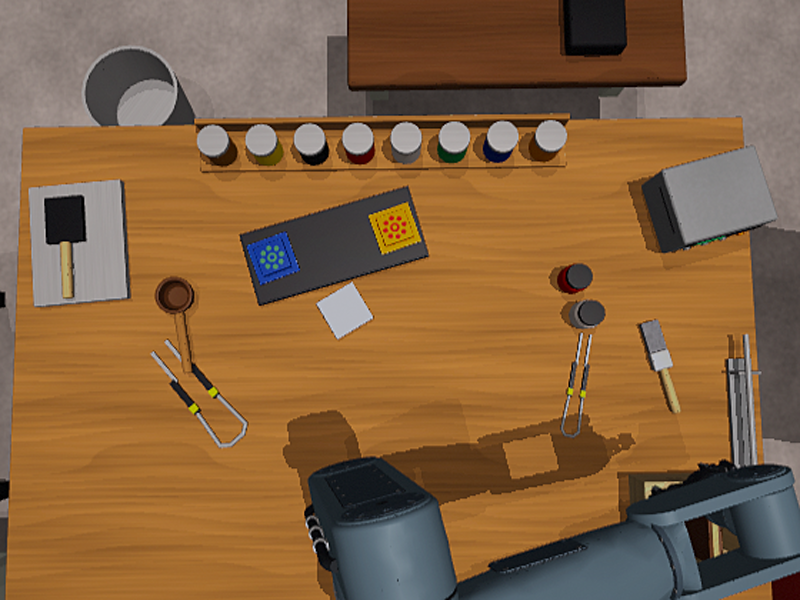

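The scene view shows the white tile at about (456,297) in front of the slab. In the top view it is at about (345,310), slightly turned relative to the slab's front edge. I'll enlarge both next.

```bash
python3 - <<'E'
import cv2
a=cv2.imread("pics/top0_raw.png")[120:245,160:310]
cv2.imwrite("pics/top0_crop.png",cv2.resize(a,None,fx=5,fy=4.8 and 5,interpolation=cv2.INTER_CUBIC)[:600*2])
a2=cv2.resize(a[:120],None,fx=5,fy=5,interpolation=cv2.INTER_CUBIC);cv2.imwrite("pics/top0_crop.png",a2)
b=cv2.imread("pics/scene0_raw.png")[185:290,270:420]
cv2.imwrite("pics/scene0_crop.png",cv2.resize(b,None,fx=5,fy=5,interpolation=cv2.INTER_CUBIC))
E
nproc; ls
```

```text
4
pics
```

View pics/top0_crop.png

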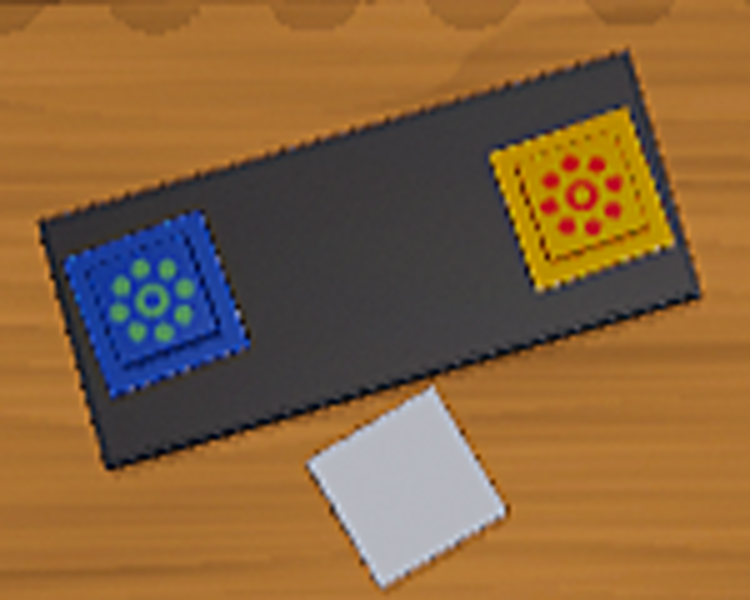

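View pics/scene0_crop.png

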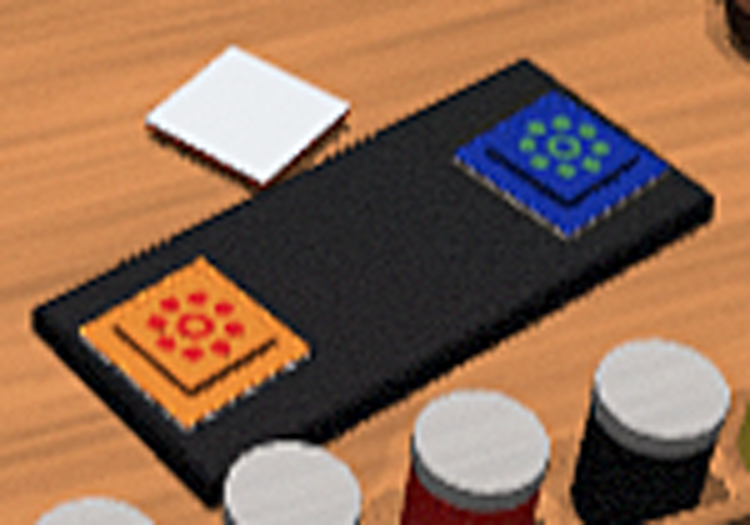

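```bash
cat > h.py <<'E'
import numpy as np, cv2
from scipy.spatial.transform import Rotation as R
from scipy.optimize import least_squares
CAM={"scene":(np.array([[476.06940561,0,276.43965373],[0,476.06940561,215.08605655],[0,0,1]]),np.array([1.5603076,-0.41422161,0.97361363]),[0.74786114,0.33324505,0.23491469,0.52389554]),
"top":(np.array([[494.32854723,0,283.47372416],[0,494.32854723,204.75513142],[0,0,1]]),np.array([0.45502307,-0.0409406,1.52428888]),[-0.70079937,-0.03317542,0.03500469,0.71172628])}
def RR(q): return R.from_quat([q[1],q[2],q[3],q[0]])
def proj(n,P):
    K,t,q=CAM[n]; p=RR(q).inv().apply(np.atleast_2d(P)-t); p=p*[1,-1,-1]
    u=p@K.T; return u[:,:2]/u[:,2:]
def ray(n,uv,z):
    K,t,q=CAM[n]; uv=np.atleast_2d(uv); d=np.c_[uv,np.ones(len(uv))]@np.linalg.inv(K).T*[1,-1,-1]
    d=RR(q).apply(d); return t+d*((z-t[2])/d[:,2:])
E
python3 - <<'E'
from h import *
f=lambda a:np.array(a,float)/5+[160-.4,120-.4]
fs=lambda a:np.array(a,float)/5+[270-.4,185-.4]
s=f([[40,220],[628,50],[698,293],[107,462]]); t=f([[433,386],[308,464],[382,588],[507,513]])
S=ray("top",s,.02);T=ray("top",t,.017);print(S,T)
print([np.linalg.norm(S[i]-S[i-1]) for i in range(4)],[np.linalg.norm(T[i]-T[i-1]) for i in range(4)])
ss=fs([[713,195],[525,58],[32,315],[210,500]]); ts=fs([[262,185],[350,105],[233,45],[147,120]])
print(ray("scene",ss[:3],.02));print(ray("scene",ts,.017))
def fit(obs,h,z,x0):
    # obs: list (cam, localcorner, uv)
    def res(p):
        c,s_=np.cos(p[2]),np.sin(p[2]); out=[]
        for n,l,uv in obs:
            P=[p[0]+c*l[0]-s_*l[1],p[1]+s_*l[0]+c*l[1],z]; out+=list((proj(n,P)[0]-uv))
        return out
    r=least_squares(res,x0); return r.x,np.abs(r.fun).max(),np.round(r.fun,1)
L=[(.08,.19),(.08,-.19),(-.08,-.19),(-.08,.19)]
o=[("top",L[i],s[i]) for i in range(4)]; o2=[("scene",L[i],ss[k]) for k,i in enumerate([0,3,2])]
print(fit(o,0,.02,[.63,0,.3]));print(fit(o2,0,.02,[.63,0,.3]));print(fit(o+o2,0,.02,[.63,0,.3]))
a=.045;L=[(a,-a),(a,a),(-a,a),(-a,-a)]
# top t: far (433)= ?, left 308, bottom 382, right 507
o=[("top",L[i],t[i]) for i in range(4)];o2=[("scene",L[i],ts[k]) for k,i in enumerate([0,1,2,3])]
print(fit(o,0,.017,[.5,0,.4]));print(fit(o2,0,.017,[.5,0,.4]));print(fit(o+o2,0,.017,[.5,0,.4]))
E
```

```text
[[ 0.73340103  0.3089892   0.02      ]
 [ 0.83472683 -0.05497308  0.02      ]
 [ 0.68178672 -0.09557615  0.02      ]
 [ 0.58314181  0.26706893  0.02      ]] [[0.62710676 0.06797056 0.017     ]
 [0.58027631 0.14480251 0.017     ]
 [0.50385818 0.10003343 0.017     ]
 [0.54839084 0.0234491  0.017     ]]
[np.float64(0.15599724453082156), np.float64(0.3778034638395794), np.float64(0.15823806841960067), np.float64(0.37582212541977333)] [np.float64(0.09043426907677883), np.float64(0.08997909894001505), np.float64(0.08856636662857895), np.float64(0.08859073063558082)]
[[ 0.73165562  0.3082829   0.02      ]
 [ 0.58171244  0.26574786  0.02      ]
 [ 0.68680273 -0.10121396  0.02      ]]
[[0.62989806 0.0643408  0.017     ]
 [0.58193665 0.14481431 0.017     ]
 [0.50370499 0.10044721 0.017     ]
 [0.55211488 0.02222723 0.017     ]]
(array([0.70831427, 0.10636789, 0.26809717]), np.float64(0.8020434127176941), array([-0.6, -0.5,  0.2, -0.3,  0.8,  0.1, -0.4,  0.8]))
(array([0.70988593, 0.10407894, 0.28259903]), np.float64(0.6809863894250157), array([ 0.5,  0.4, -0.7, -0.2,  0.1, -0.2]))
(array([0.70846232, 0.10533898, 0.27363247]), np.float64(1.176147717492654), array([-0.3, -0.2,  0.3, -0.7,  1.2, -0.3,  0.1,  1. ,  0.9,  0.4,  0. ,
       -0.4,  0.2, -1.1]))
(array([0.56490969, 0.08406464, 0.52960029]), np.float64(0.3107660159114971), array([ 0. ,  0.2, -0.3, -0.2, -0. ,  0.2,  0.3, -0.1]))
(array([0.56699974, 0.08287605, 0.52142163]), np.float64(0.46512236591118494), array([ 0.4, -0.5,  0.1,  0.4, -0. ,  0.4, -0.4, -0.3]))
(array([0.56551944, 0.08368679, 0.52614695]), np.float64(0.8515297293052981), array([ 0.2,  0. , -0.1, -0.5,  0. , -0. ,  0.4, -0.3,  0.5, -0.9,  0.1,
       -0. , -0.1,  0.1, -0.4, -0.6]))
```

```bash
cat >> h.py <<'E'
SC=np.array([.7085,.1053,0]); SY=.272
RS=R.from_euler('z',SY)
def tgt(x,y,z,tilt=0,dyaw=0):
    """slab-frame TCP pose (m), tilt about tool y -> (pos world, R)"""
    p=SC+RS.apply([x,y,z]); r=R.from_euler('z',SY+dyaw)*R.from_euler('x',np.pi)*R.from_euler('y',tilt); return p,r
def rel(p0,r0,p1,r1):
    return np.r_[r0.inv().apply(p1-p0)*1e3,(r0.inv()*r1).as_rotvec()]
def now():
    from bench import ctrl
    o=ctrl.get_obs(); return o["eef_pos"],RR(o["eef_rot"])
def slabpose(p,r):
    t=(R.from_euler('x',np.pi).inv()*RS.inv()*r).as_euler('yxz') 
    return np.round(RS.inv().apply(p-SC)*1e3,1), np.round(t,3)
E
python3 - <<'E'
from h import *
p,r=now(); print(slabpose(p,r)); print(np.round(rel(p,r,*tgt(-.245,.017,.15)),3))
E
```

```text
(array([-622. , -478.7,  208.7]), array([ 0.   ,  0.002, -0.155]))
[ 4.48943e+02 -4.31508e+02  5.94810e+01 -2.00000e-03 -0.00000e+00
  1.55000e-01]
```

step_arm(
  targets="56 -54 0 0 0 0.02; 112 -108 0 0 0 0.04; 168 -162 0 0 0 0.06; 224 -216 0 0 0 0.08; 280 -270 0 0 0 0.1; 336 -324 0 0 0 0.12; 392 -378 0 0 0 0.14; 449 -431.5 0 -0.002 0 0.155",
  grip=60,
)

```text
time_s: 1.1
eef_pos: [0.4226, -0.0567, 0.2095]
eef_rot: [0.001, 0.991, 0.135, 0.0]
wrist_force: [2.2, -2.0, 0.3]
opening: 0.597
```

step_arm(
  targets="0 0 0 0 0 0; 0 0 0 0 0 0",
)

```text
time_s: 1.35
eef_pos: [0.4221, -0.0584, 0.2092]
eef_rot: [0.001, 0.991, 0.136, -0.0]
wrist_force: [-0.2, -0.3, 0.2]
opening: 0.602
```

```bash
python3 - <<'E'
from h import *
p,r=now(); print(slabpose(p,r)); print(np.round(rel(p,r,*tgt(-.245,.017,.012,.2)),3))
E
```

```text
(array([-319.8,  -80.7,  209.2]), array([-0.001, -0.002, -0.002]))
[ 7.51080e+01 -9.79860e+01  1.96968e+02  2.00000e-03  2.01000e-01
  2.00000e-03]
```

step_arm(
  targets="25 -33 40 0 0.05 0; 50 -65 80 0 0.1 0; 75 -98 120 0 0.2 0; 75 -98 150 0 0.2 0; 75 -98 180 0 0.2 0; 75 -98 185 0.002 0.2 0.002; 75 -98 185 0.002 0.2 0.002",
)

```text
time_s: 2.22
eef_pos: [0.4687, 0.0543, 0.0246]
eef_rot: [-0.013, 0.986, 0.133, 0.099]
wrist_force: [0.1, -0.2, -0.4]
opening: 0.601
```

```bash
cat > look.py <<'E'
import sys,cv2
from h import *
from bench import optics
tag=sys.argv[1]
ps=[]
for n,box in(("scene",(170,300,240,400)),("top",(120,260,150,310))):
    im=optics.camera(n)["image"][:,:,::-1]; a=im[box[0]:box[1],box[2]:box[3]]
    cv2.imwrite(f"pics/{n}_{tag}.png",cv2.resize(a,None,fx=4,fy=4,interpolation=cv2.INTER_CUBIC))
p,r=now(); print(slabpose(p,r))
E
python3 look.py a
```

```text
(array([-243.7,   15.3,   25.6]), array([ 0.202, -0.001,  0.003]))
```

View pics/scene_a.png

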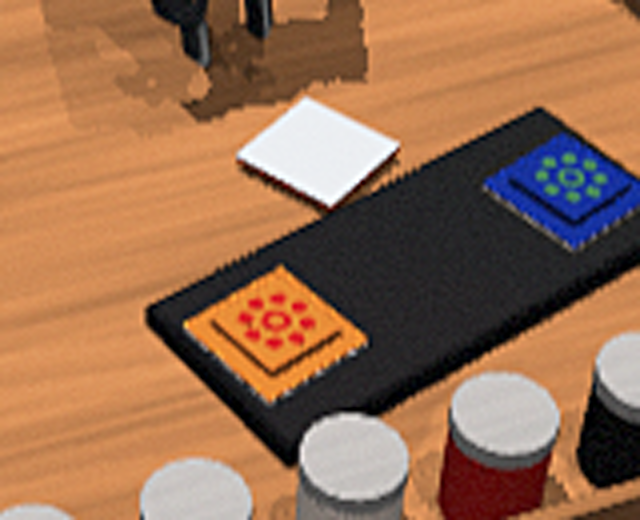

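View pics/top_a.png

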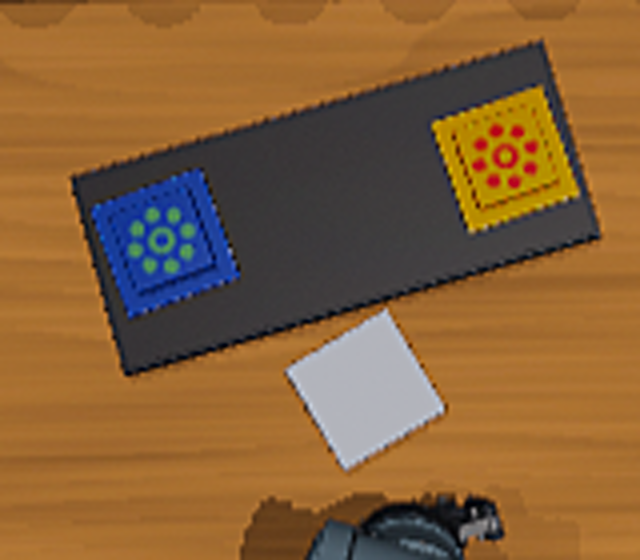

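```bash
python3 - <<'E'
from h import *
p,r=now()
for y in(-.033,.033):
  for z in (0,-.006,-.012):
    for x in (-.011,.011):
      q=proj("scene",p+r.apply([x,y,z]))[0]; print(y,z,x,np.round((q-[240,170])*4+1.5))
print(np.round(rel(p,r,*tgt(-.245,.017,.012,.2)),3))
E
python3 - <<'E'
import cv2
a=cv2.imread("pics/scene_a.png")[0:120,120:300]
cv2.imwrite("pics/scene_a2.png",cv2.resize(a,None,fx=4,fy=4,interpolation=cv2.INTER_CUBIC))
E
```

```text
-0.033 0 -0.011 [261.  55.]
-0.033 0 0.011 [278.  64.]
-0.033 -0.006 -0.011 [261.  49.]
-0.033 -0.006 0.011 [277.  58.]
-0.033 -0.012 -0.011 [260.  42.]
-0.033 -0.012 0.011 [277.  51.]
0.033 0 -0.011 [195.  85.]
0.033 0 0.011 [212.  95.]
0.033 -0.006 -0.011 [195.  78.]
0.033 -0.006 0.011 [211.  88.]
0.033 -0.012 -0.011 [194.  72.]
0.033 -0.012 0.011 [210.  81.]
[-4.0140e+00 -1.6820e+00  1.3047e+01  2.0000e-03 -2.0000e-03 -3.0000e-03]
```

View pics/scene_a2.png

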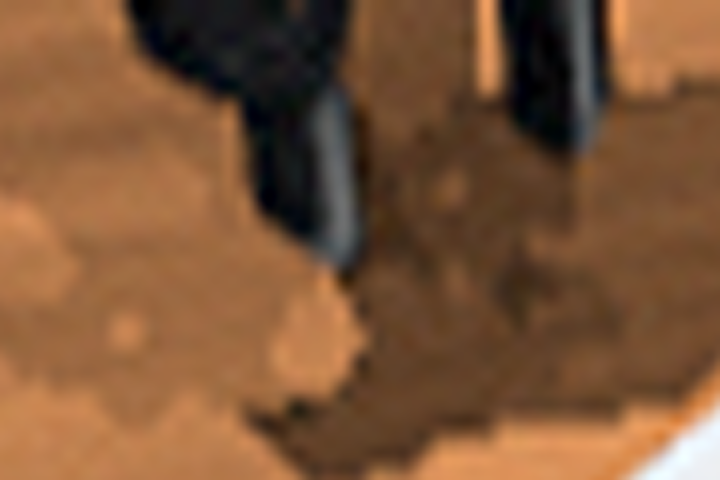

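step_arm(
  targets="-4 -1.7 10 0 0 0; -4 -1.7 13 0 0 0; -4 -1.7 13 0 0 0",
)

```text
time_s: 2.7
eef_pos: [0.4664, 0.057, 0.0105]
eef_rot: [-0.014, 0.986, 0.134, 0.099]
wrist_force: [-0.9, 0.6, 0.7]
opening: 0.598
```

```bash
python3 look.py b; python3 - <<'E'
import cv2
a=cv2.imread("pics/scene_b.png")[0:130,120:320]
cv2.imwrite("pics/scene_b2.png",cv2.resize(a,None,fx=4,fy=4,interpolation=cv2.INTER_CUBIC))
E
```

```text
(array([-245.8,   18.3,   10.9]), array([0.2  , 0.   , 0.002]))
```

View pics/scene_b2.png

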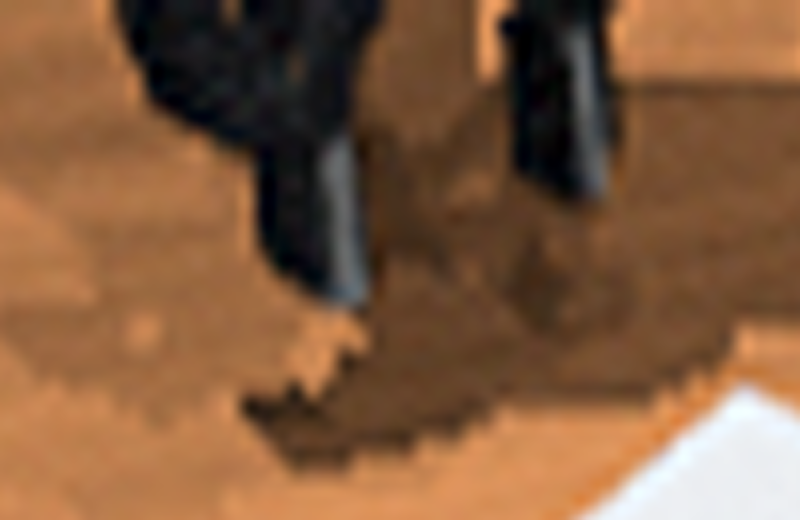

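```bash
python3 - <<'E'
from h import *
p,r=now()
for nm,c in(("L-outer",(325,302)),("L-inner",(362,300)),("R",(600,195)),("Rleft",(570,195))):
  uv=np.array([(120+c[0]/4)/4+240-.4,(c[1]/4)/4+170-.4])
  for z in(.012,.018,.024,.03,.036):
    P=ray("scene",uv,z)[0]; t=r.inv().apply(P-p)*1e3; print(nm,z,np.round(t,1))
E
```

```text
L-outer 0.012 [-26.3  16.4  -6.5]
L-outer 0.018 [-19.2  21.  -11.2]
L-outer 0.024 [-12.2  25.5 -15.9]
L-outer 0.03 [ -5.2  30.1 -20.6]
L-outer 0.036 [  1.9  34.6 -25.3]
L-inner 0.012 [-22.5   9.9  -5.7]
L-inner 0.018 [-15.5  14.5 -10.4]
L-inner 0.024 [ -8.5  19.1 -15.1]
L-inner 0.03 [ -1.5  23.7 -19.8]
L-inner 0.036 [  5.5  28.3 -24.5]
R 0.012 [-21.7 -50.4  -5.6]
R 0.018 [-14.7 -45.4 -10.3]
R 0.024 [ -7.7 -40.4 -15. ]
R 0.03 [ -0.7 -35.5 -19.7]
R 0.036 [  6.3 -30.5 -24.4]
Rleft 0.012 [-25.2 -45.4  -6.3]
Rleft 0.018 [-18.2 -40.4 -11. ]
Rleft 0.024 [-11.2 -35.5 -15.7]
Rleft 0.03 [ -4.1 -30.6 -20.4]
Rleft 0.036 [  2.9 -25.6 -25.1]
```

step_arm(
  targets="0 0 4 0 0 0; 0 0 6 0 0 0; 0 0 8 0 0 0; 0 0 8 0 0 0",
)

```text
time_s: 3.3
eef_pos: [0.468, 0.0573, 0.0027]
eef_rot: [-0.014, 0.986, 0.134, 0.099]
wrist_force: [-0.0, 0.5, 0.4]
opening: 0.597
```

```bash
python3 look.py c; python3 - <<'E'
import cv2
a=cv2.imread("pics/scene_c.png")[0:130,120:320]
cv2.imwrite("pics/scene_c2.png",cv2.resize(a,None,fx=4,fy=4,interpolation=cv2.INTER_CUBIC))
E
```

```text
(array([-244.4,   18.3,    2.9]), array([0.2  , 0.   , 0.002]))
```

View pics/scene_c2.png

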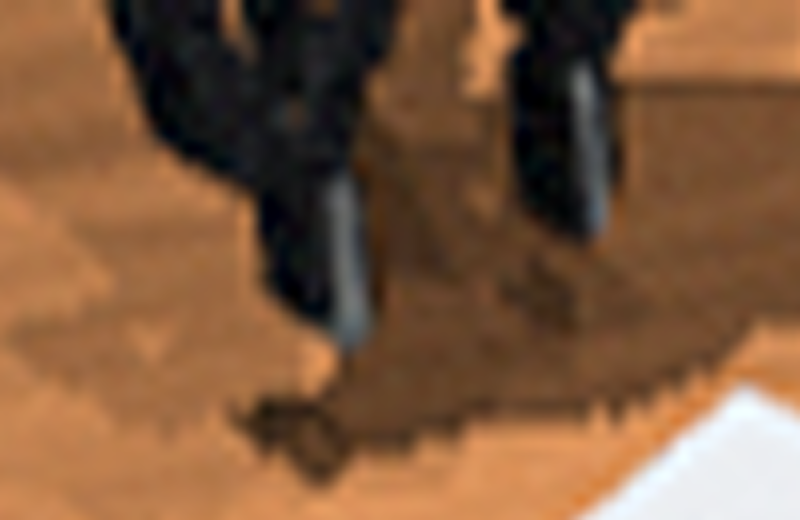

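step_arm(
  targets="0 0 2 0 0 0; 0 0 4 0 0 0; 0 0 4 0 0 0",
)

```text
time_s: 3.78
eef_pos: [0.4688, 0.0575, -0.0012]
eef_rot: [-0.014, 0.986, 0.134, 0.099]
wrist_force: [-0.2, 0.2, -0.6]
opening: 0.604
```

step_arm(
  targets="0 0 2 0 0 0; 0 0 2 0 0 0",
)

```text
time_s: 4.03
eef_pos: [0.4692, 0.0576, -0.0031]
eef_rot: [-0.014, 0.986, 0.134, 0.099]
wrist_force: [0.6, 0.5, 0.0]
opening: 0.596
```

step_arm(
  targets="0 0 2 0 0 0; 0 0 2 0 0 0",
)

```text
time_s: 4.28
eef_pos: [0.4696, 0.0577, -0.0051]
eef_rot: [-0.014, 0.986, 0.134, 0.099]
wrist_force: [0.7, 0.6, -0.8]
opening: 0.596
```

```bash
python3 look.py d; python3 - <<'E'
import cv2
a=cv2.imread("pics/scene_d.png")[0:130,120:320]
cv2.imwrite("pics/scene_d2.png",cv2.resize(a,None,fx=4,fy=4,interpolation=cv2.INTER_CUBIC))
E
```

```text
(array([-242.8,   18.3,   -4.9]), array([0.2  , 0.   , 0.002]))
```

View pics/scene_d2.png

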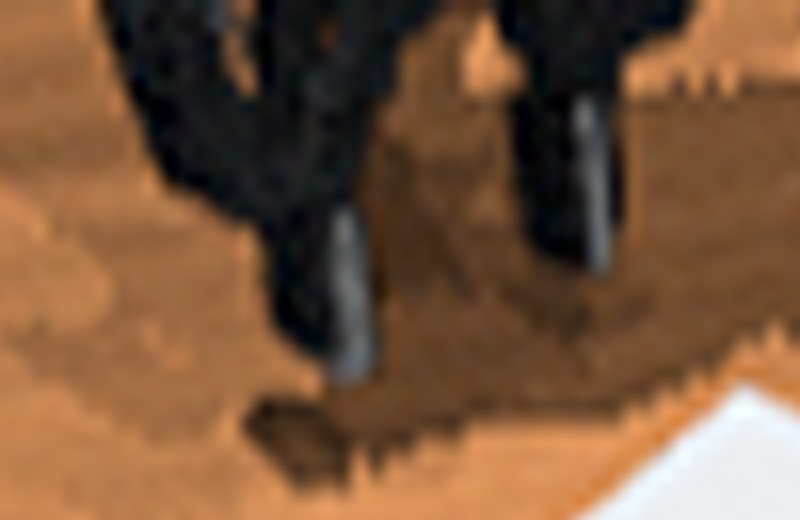

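```bash
python3 - <<'E'
from h import *
p,r=now()
for nm,c in(("L",(350,380)),("Lrear",(275,315)),("R",(598,270))):
  uv=np.array([(120+c[0]/4)/4+240-.4,(c[1]/4)/4+170-.4])
  for z in(.0,.006,.012,.018,.024):
    P=ray("scene",uv,z)[0]; t=r.inv().apply(P-p)*1e3; print(nm,z,np.round(t,1),np.round(RS.inv().apply(P-SC)*1e3,1))
E
```

```text
L 0.0 [-17.5  18.2  -8.6] [-2.617e+02  2.000e-01  0.000e+00]
L 0.006 [-10.6  22.6 -13.3] [-255.9   -4.3    6. ]
L 0.012 [ -3.7  27.1 -18. ] [-250.1   -8.8   12. ]
L 0.018 [  3.2  31.6 -22.8] [-244.3  -13.3   18. ]
L 0.024 [ 10.1  36.1 -27.5] [-238.5  -17.8   24. ]
Lrear 0.0 [-42.6  18.1 -13.7] [-287.3    0.3    0. ]
Lrear 0.006 [-35.6  22.6 -18.4] [-281.4   -4.2    6. ]
Lrear 0.012 [-28.5  27.1 -23.1] [-275.4   -8.7   12. ]
Lrear 0.018 [-21.5  31.5 -27.8] [-269.4  -13.2   18. ]
Lrear 0.024 [-14.4  36.  -32.5] [-263.5  -17.7   24. ]
R 0.0 [-16.5 -44.6  -8.4] [-260.6   62.9    0. ]
R 0.006 [ -9.6 -39.7 -13.1] [-254.8   58.     6. ]
R 0.012 [ -2.7 -34.8 -17.8] [-248.9   53.1   12. ]
R 0.018 [  4.2 -29.9 -22.5] [-243.1   48.2   18. ]
R 0.024 [ 11.1 -25.1 -27.3] [-237.3   43.4   24. ]
```

step_arm(
  targets="0 0 2 0 0 0; 0 0 3 0 0 0; 0 0 3 0 0 0",
)

```text
time_s: 4.75
eef_pos: [0.4702, 0.0579, -0.008]
eef_rot: [-0.014, 0.986, 0.134, 0.099]
wrist_force: [0.2, -0.6, 0.8]
opening: 0.597
```

step_arm(
  targets="0 0 2 0 0 0; 0 0 2 0 0 0",
)

```text
time_s: 5.0
eef_pos: [0.4706, 0.058, -0.01]
eef_rot: [-0.014, 0.986, 0.134, 0.099]
wrist_force: [0.2, -0.5, 0.6]
opening: 0.6
```

step_arm(
  targets="0 0 2 0 0 0; 0 0 2 0 0 0",
)

```text
time_s: 5.25
eef_pos: [0.4709, 0.0581, -0.0119]
eef_rot: [-0.014, 0.986, 0.134, 0.099]
wrist_force: [1.0, -0.5, 0.0]
opening: 0.599
```

```bash
python3 look.py e; python3 - <<'E'
import cv2
a=cv2.imread("pics/scene_e.png")[0:130,120:320]
cv2.imwrite("pics/scene_e2.png",cv2.resize(a,None,fx=4,fy=4,interpolation=cv2.INTER_CUBIC))
E
```

```text
(array([-241.4,   18.3,  -11.8]), array([0.2  , 0.   , 0.002]))
```

View pics/scene_e2.png

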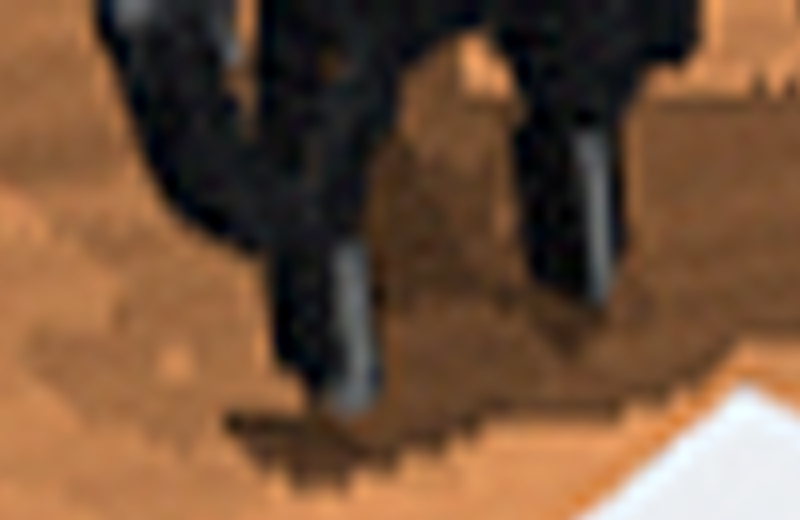

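step_arm(
  targets="0 0 2 0 0 0; 0 0 2 0 0 0",
)

```text
time_s: 5.6
eef_pos: [0.4713, 0.0582, -0.0139]
eef_rot: [-0.014, 0.986, 0.134, 0.099]
wrist_force: [0.6, -0.6, -1.0]
opening: 0.596
```

step_arm(
  targets="0 0 1.5 0 0 0; 0 0 1.5 0 0 0",
)

```text
time_s: 5.85
eef_pos: [0.4716, 0.0583, -0.0153]
eef_rot: [-0.014, 0.986, 0.134, 0.099]
wrist_force: [0.4, 0.1, -0.4]
opening: 0.598
```

```bash
python3 look.py f; python3 - <<'E'
import cv2
a=cv2.imread("pics/scene_f.png")[0:130,120:320]
cv2.imwrite("pics/scene_f2.png",cv2.resize(a,None,fx=4,fy=4,interpolation=cv2.INTER_CUBIC))
E
```

```text
(array([-240.7,   18.3,  -15.2]), array([0.2  , 0.   , 0.002]))
```

View pics/scene_f2.png

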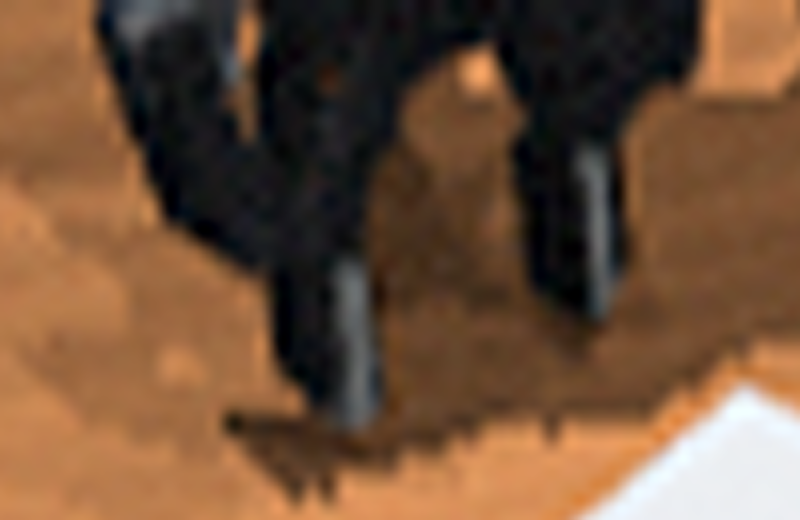

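step_arm(
  targets="10 0 3 0 0 0; 20 0 5 0 0 0; 29 0 7 0 0 0; 39 0 9 0 0 0; 44 0 10 0 0 0; 44 0 10 0 0 0",
)

```text
time_s: 6.7
eef_pos: [0.5155, 0.0704, -0.0163]
eef_rot: [-0.014, 0.986, 0.134, 0.099]
wrist_force: [0.3, -1.5, 0.1]
opening: 0.598
```

```bash
python3 look.py g
```

```text
(array([-195.7,   18.2,  -16.3]), array([0.2  , 0.   , 0.002]))
```

View pics/scene_g.png

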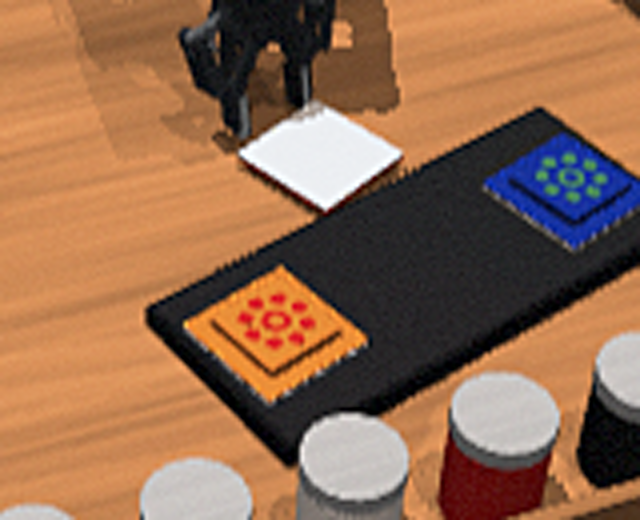

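The left finger has met the tile's near-left corner, at about (305,102), and has begun to turn it. I'll push on.

step_arm(
  targets="5 0 1 0 0 0; 10 0 2 0 0 0; 15 0 3 0 0 0; 18 0 3.6 0 0 0; 18 0 3.6 0 0 0",
)

```text
time_s: 7.42
eef_pos: [0.5335, 0.0752, -0.0161]
eef_rot: [-0.013, 0.986, 0.134, 0.099]
wrist_force: [0.4, -0.2, 0.4]
opening: 0.604
```

```bash
python3 look.py h
```

```text
(array([-176.8,   18. ,  -16. ]), array([ 0.201, -0.   ,  0.002]))
```

View pics/scene_h.png

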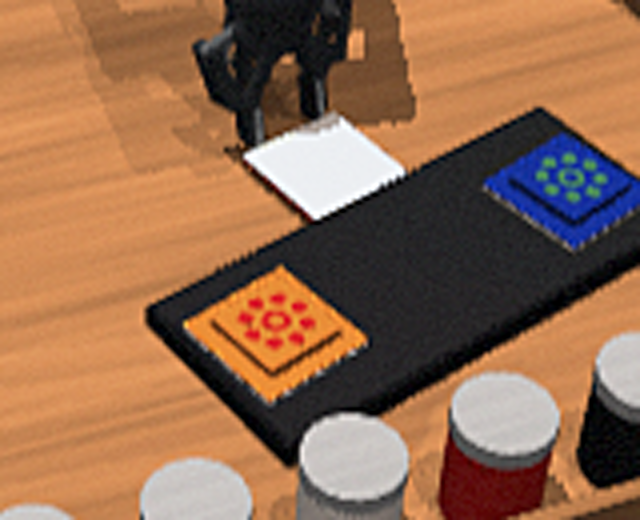

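View pics/top_h.png

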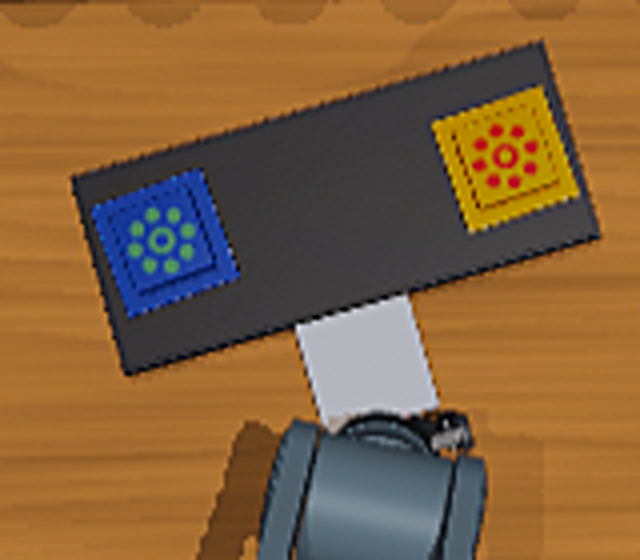

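The tile is now almost square to the slab and nearly touching it; in the top view its far edge runs from about (297,325) to (408,295).

step_arm(
  targets="2 0 0.4 0 0 0; 4 0 0.8 0 0 0; 6 0 1.2 0 0 0; 6 0 1.2 0 0 0",
)

```text
time_s: 8.02
eef_pos: [0.5338, 0.0766, -0.0182]
eef_rot: [-0.014, 0.986, 0.134, 0.094]
wrist_force: [-15.7, -7.0, 7.3]
opening: 0.6
```

step_arm(
  targets="1 0 0.2 0 0 0; 2 0 0.4 0 0 0; 2 0 0.4 0 0 0",
)

```text
time_s: 8.4
eef_pos: [0.5337, 0.0771, -0.019]
eef_rot: [-0.014, 0.987, 0.135, 0.092]
wrist_force: [-20.5, -8.9, 10.7]
opening: 0.599
```

step_arm(
  targets="0.6 0 -3 0 0 0; 1.2 0 -6 0 0 0; 1.8 0 -9 0 0 0; 2.4 0 -12 0 0 0; 3 0 -15 0 0 0; 3 0 -15 0 0 0",
)

```text
time_s: 9.15
eef_pos: [0.534, 0.0773, -0.0042]
eef_rot: [-0.015, 0.987, 0.134, 0.092]
wrist_force: [-14.1, -6.6, -0.2]
opening: 0.601
```

```bash
python3 look.py i
```

```text
(array([-175.6,   19.9,   -4.3]), array([0.187, 0.004, 0.001]))
```

View pics/scene_i.png

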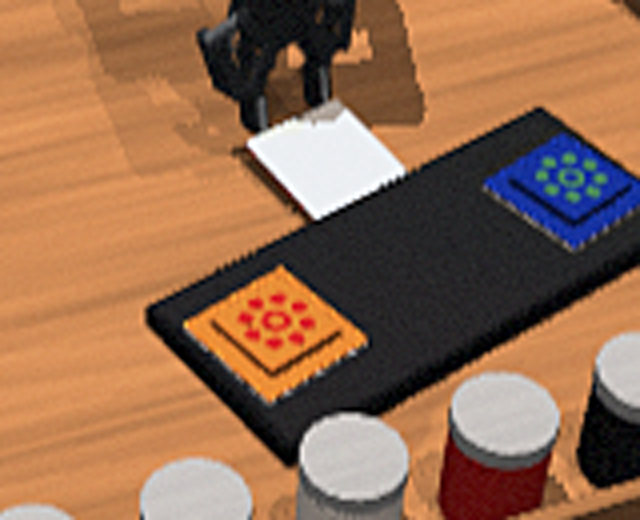

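View pics/top_i.png

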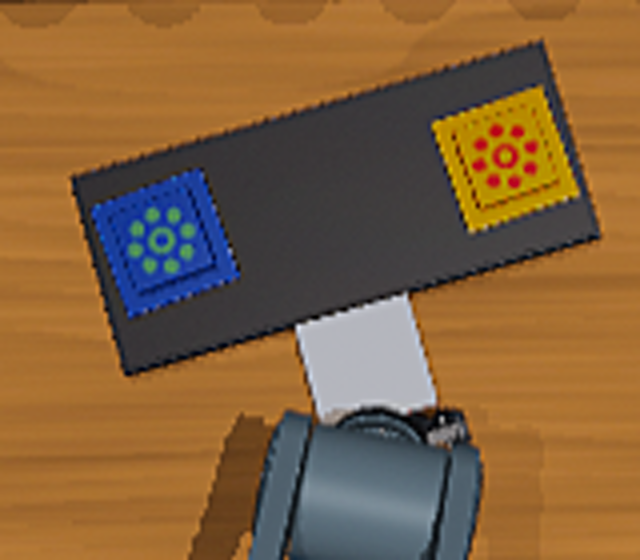

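```bash
cat >> h.py <<'E'
def off(a): return np.array([-22*np.sin(a)+10*np.cos(a),22*np.cos(a)+10*np.sin(a)])
def rows(a0,L):
    """L: (dxtip,dztip,alpha) tip shifts in slab frame mm from the command start with tilt a0"""
    ex=np.array([np.cos(a0),np.sin(a0)]); ez=np.array([np.sin(a0),-np.cos(a0)])
    for dx,dz,a in L:
        d=np.array([dx,dz])-off(a)+off(a0); print(np.round(d@ex,1),0,np.round(d@ez,1),0,round(a-a0,3),0,"; TCP d",np.round(d,1))
E
python3 - <<'E'
from h import *
rows(.2,[(1,5,.23),(2,10,.27),(3,14,.3),(5,20,.34),(8.5,25,.38),(8.5,25,.4)])
E
```

```text
2.6 0 -4.4 0 0.03 0 ; TCP d [1.7 4.8]
5.5 0 -8.8 0 0.07 0 ; TCP d [3.7 9.7]
8.0 0 -12.2 0 0.1 0 ; TCP d [ 5.4 13.6]
12.0 0 -17.4 0 0.14 0 ; TCP d [ 8.3 19.5]
17.4 0 -21.4 0 0.18 0 ; TCP d [12.8 24.4]
17.9 0 -21.3 0 0.2 0 ; TCP d [13.3 24.4]
```

step_arm(
  targets="2.6 0 -4.4 0 0.03 0; 5.5 0 -8.8 0 0.07 0; 8 0 -12.2 0 0.1 0; 12 0 -17.4 0 0.14 0; 17.4 0 -21.4 0 0.18 0; 18 0 -21.3 0 0.2 0; 18 0 -21.3 0 0.2 0",
)

```text
time_s: 10.12
eef_pos: [0.5514, 0.0814, 0.0225]
eef_rot: [-0.028, 0.971, 0.132, 0.195]
wrist_force: [-8.2, -0.5, 5.7]
opening: 0.6
```

```bash
python3 look.py j
```

```text
(array([-157.7,   19.2,   22.6]), array([0.397, 0.002, 0.001]))
```

View pics/scene_j.png

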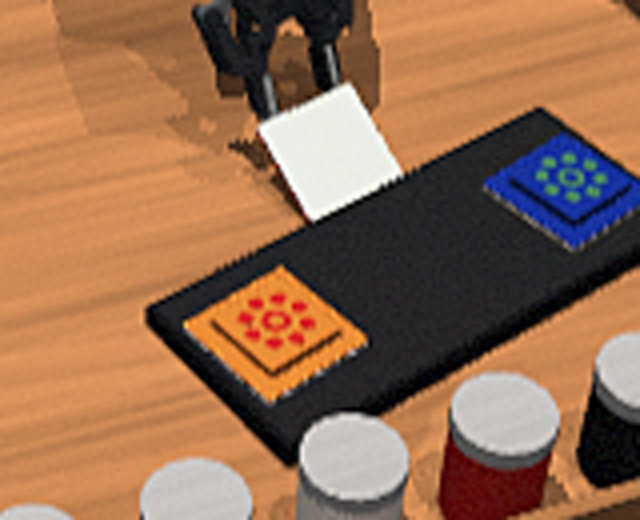

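View pics/top_j.png

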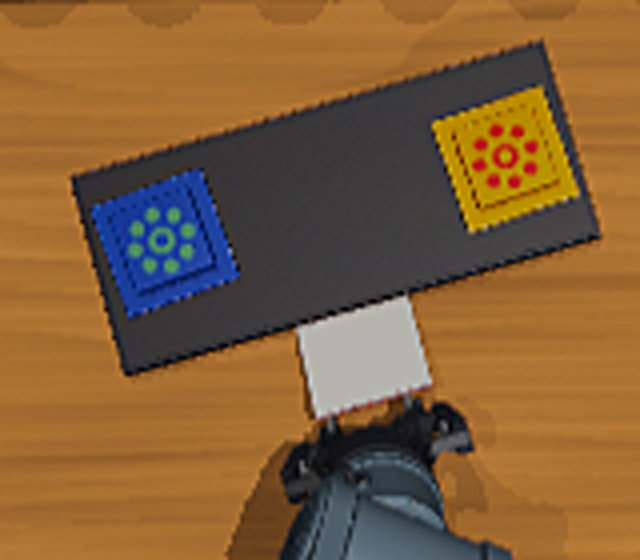

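```bash
python3 - <<'E'
from h import *
rows(.4,[(3,4,.4),(6,8,.4),(9.5,12.5,.4),(13,17,.4),(17,21,.4),(21,25,.4),(21,25,.4)])
for c in ((258,127),(350,85)):
  uv=np.array([c[0]/4+240-.4,c[1]/4+170-.4])
  for z in(.04,.05,.06): print(z,np.round(RS.inv().apply(ray("scene",uv,z)[0]-SC)*1e3,1))
for c in ((315,415),(432,385)):
  uv=np.array([c[0]/4+150-.4,c[1]/4+120-.4])
  for z in(.04,.05,.06): print(z,np.round(RS.inv().apply(ray("top",uv,z)[0]-SC)*1e3,1))
E
```

```text
4.3 0 -2.5 0 0.0 0 ; TCP d [3. 4.]
8.6 0 -5.0 0 0.0 0 ; TCP d [6. 8.]
13.6 0 -7.8 0 0.0 0 ; TCP d [ 9.5 12.5]
18.6 0 -10.6 0 0.0 0 ; TCP d [13. 17.]
23.8 0 -12.7 0 0.0 0 ; TCP d [17. 21.]
29.1 0 -14.8 0 0.0 0 ; TCP d [21. 25.]
29.1 0 -14.8 0 0.0 0 ; TCP d [21. 25.]
0.04 [-170.   -21.7   40. ]
0.05 [-160.9  -29.2   50. ]
0.06 [-151.7  -36.8   60. ]
0.04 [-168.2   67.7   40. ]
0.05 [-159.1   59.2   50. ]
0.06 [-150.    50.6   60. ]
0.04 [-153.4   58.7   40. ]
0.05 [-154.2   57.8   50. ]
0.06 [-155.1   56.9   60. ]
0.04 [-156.6  -31.9   40. ]
0.05 [-157.4  -32.2   50. ]
0.06 [-158.3  -32.5   60. ]
```

step_arm(
  targets="4.3 0 -2.5 0 0 0; 8.6 0 -5 0 0 0; 13.6 0 -7.8 0 0 0; 18.6 0 -10.6 0 0 0; 23.8 0 -12.7 0 0 0; 29 0 -14.8 0 0 0; 29 0 -14.8 0 0 0",
)

```text
time_s: 11.1
eef_pos: [0.5751, 0.0863, 0.0494]
eef_rot: [-0.027, 0.971, 0.132, 0.198]
wrist_force: [0.4, 0.3, -0.2]
opening: 0.605
```

```bash
python3 look.py k
```

```text
(array([-134.4,   17.9,   48.7]), array([ 0.401, -0.   ,  0.002]))
```

View pics/scene_k.png

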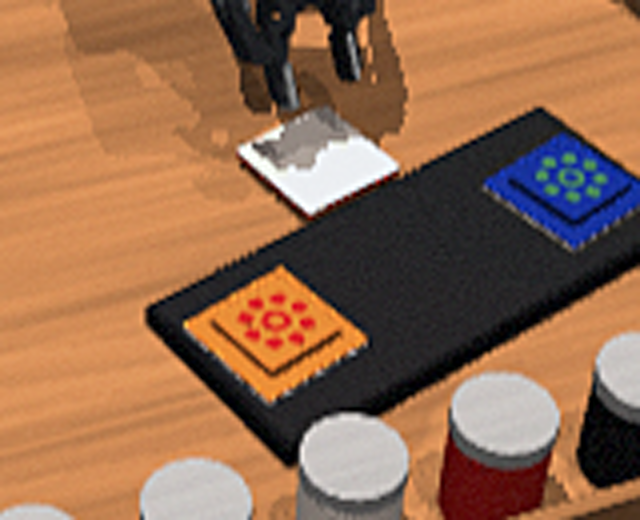

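View pics/top_k.png

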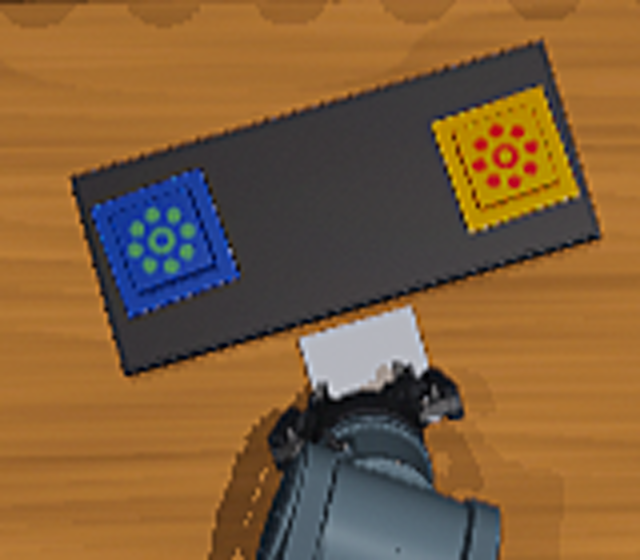

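The tile slipped off the fingertips and lies flat again, about 10 mm back from the slab edge: the forward lead had become too small. I'll back off and retry with more push.

step_arm(
  targets="-30 0 -13 0 0 0; -60 0 -26 0 0 0; -92 0 -39 0 -0.1 0; -92 0 -39 0 -0.15 0; -92 0 -39 0 -0.15 0",
)

```text
time_s: 11.82
eef_pos: [0.4787, 0.0597, 0.0492]
eef_rot: [-0.017, 0.983, 0.134, 0.125]
wrist_force: [1.1, -0.9, 0.0]
opening: 0.598
```

```bash
python3 look.py l
```

```text
(array([-234.7,   18.5,   48.4]), array([0.251, 0.001, 0.002]))
```

View pics/top_l.png

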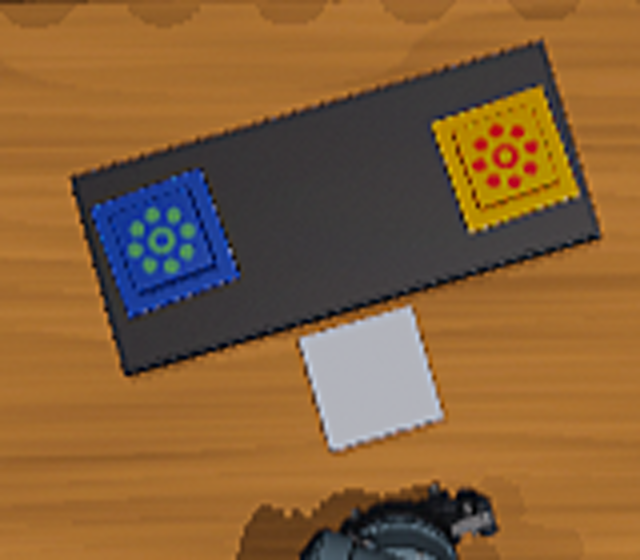

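View pics/scene_l.png

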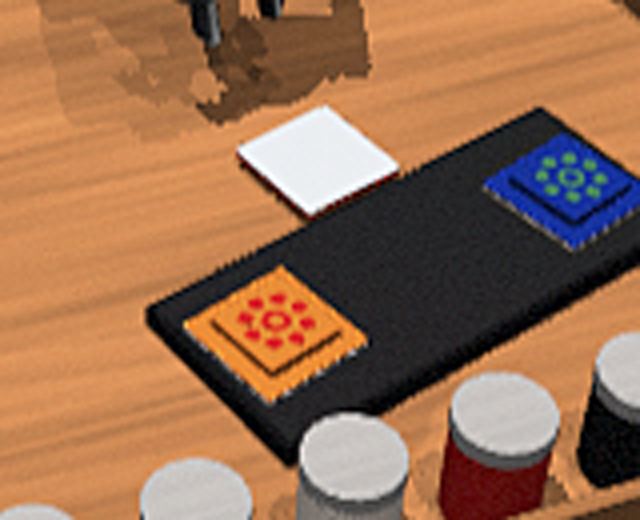

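```bash
python3 - <<'E'
from h import *
for c in ((300,340),(414,308),(444,418),(332,450)):
  uv=np.array([c[0]/4+150-.4,c[1]/4+120-.4])
  print("top",np.round(RS.inv().apply(ray("top",uv,.017)[0]-SC)*1e3,1))
for c in ((312,214),(399,168),(324,105),(238,156)):
  uv=np.array([c[0]/4+240-.4,c[1]/4+170-.4])
  print("sc",np.round(RS.inv().apply(ray("scene",uv,.017)[0]-SC)*1e3,1))
p,r=now(); print(np.round(rel(p,r,*tgt(-.2347,.014,-.017,.25)),2))
E
```

```text
top [-92.8  56.   17. ]
top [-93.8 -34.6  17. ]
top [-181.4  -33.    17. ]
top [-180.7   55.6   17. ]
sc [-89.2 -33.1  17. ]
sc [-90.6  53.   17. ]
sc [-181.8   54.5   17. ]
sc [-172.8  -37.8   17. ]
[-16.25   4.51  63.33  -0.    -0.    -0.  ]
```

step_arm(
  targets="-4 1.5 16 0 0 0; -8 3 32 0 0 0; -12 5 48 0 0 0; -15 5 58 0 0 0; -16 5 62.5 0 0 0; -16 5 63 0 0 0; -16 5 63 0 0 0",
)

```text
time_s: 12.8
eef_pos: [0.4794, 0.055, -0.016]
eef_rot: [-0.017, 0.983, 0.134, 0.124]
wrist_force: [0.1, -0.1, -0.3]
opening: 0.598
```

```bash
python3 - <<'E'
from h import *
p,r=now(); print(slabpose(p,r)); 
a=.25
for d in (10,20,30,40,50,60,68): print(d,np.round([d*np.cos(a),d*np.sin(a)],1))
E
```

```text
(array([-234.2,   13.1,  -16. ]), array([ 0.251, -0.   ,  0.002]))
10 [9.7 2.5]
20 [19.4  4.9]
30 [29.1  7.4]
40 [38.8  9.9]
50 [48.4 12.4]
60 [58.1 14.8]
68 [65.9 16.8]
```

Forward 56 mm (near flush), then the last millimetres to build force.

step_arm(
  targets="9.7 0 2.9 0 0 0; 19.4 0 5.3 0 0 0; 29 0 7.8 0 0 0; 38.8 0 10.3 0 0 0; 44 0 11.6 0 0 0; 49 0 12.8 0 0 0; 54 0 14.1 0 0 0; 54 0 14.1 0 0 0",
)

```text
time_s: 13.8
eef_pos: [0.533, 0.07, -0.0167]
eef_rot: [-0.017, 0.983, 0.134, 0.124]
wrist_force: [-0.1, -0.2, -0.4]
opening: 0.599
```

step_arm(
  targets="2.5 0 0.6 0 0 0; 5 0 1.2 0 0 0; 7.5 0 1.9 0 0 0; 7.5 0 1.9 0 0 0",
)

```text
time_s: 14.3
eef_pos: [0.5367, 0.072, -0.0182]
eef_rot: [-0.017, 0.984, 0.134, 0.12]
wrist_force: [-13.1, -5.4, 5.8]
opening: 0.593
```

```bash
python3 - <<'E'
from h import *
p,r=now(); print(slabpose(p,r)) 
E
```

```text
(array([-174.4,   14.1,  -18.2]), array([0.243, 0.002, 0.001]))
```

```bash
python3 - <<'E'
from h import *
rows(.25,[(4,0,.25),(5,3,.28),(6,6,.32),(7,10,.36),(8,14,.4)])
E
```

```text
3.9 0 1.0 0 0.0 0 ; TCP d [4. 0.]
6.3 0 -1.4 0 0.03 0 ; TCP d [5.7 2.9]
8.9 0 -3.7 0 0.07 0 ; TCP d [7.7 5.8]
11.7 0 -7.0 0 0.11 0 ; TCP d [9.6 9.7]
14.6 0 -10.3 0 0.15 0 ; TCP d [11.6 13.6]
```

step_arm(
  targets="3.9 0 1 0 0 0; 3.9 0 1 0 0 0",
)

```text
time_s: 14.55
eef_pos: [0.5365, 0.0734, -0.0203]
eef_rot: [-0.018, 0.984, 0.134, 0.116]
wrist_force: [-20.1, -8.0, 4.1]
opening: 0.6
```

step_arm(
  targets="2.4 0 -2.4 0 0.03 0; 5 0 -4.7 0 0.07 0; 7.8 0 -8 0 0.11 0; 10.7 0 -11.3 0 0.15 0; 10.7 0 -11.3 0 0.15 0",
)

```text
time_s: 15.18
eef_pos: [0.541, 0.0759, -0.0093]
eef_rot: [-0.029, 0.973, 0.132, 0.188]
wrist_force: [-25.9, -14.0, 0.9]
opening: 0.597
```

```bash
python3 look.py m
```

```text
(array([-169.2,   16.7,   -9.4]), array([ 0.383,  0.007, -0.001]))
```

View pics/scene_m.png

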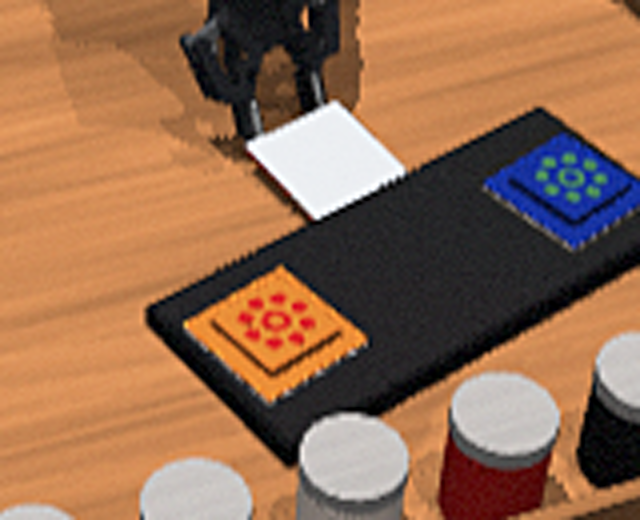

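```bash
python3 - <<'E'
from h import *
rows(.4,[(0,4,.4),(1,8,.4),(2,12,.4),(3,16,.4)])
E
```

```text
1.6 0 -3.7 0 0.0 0 ; TCP d [0. 4.]
4.0 0 -7.0 0 0.0 0 ; TCP d [1. 8.]
6.5 0 -10.3 0 0.0 0 ; TCP d [ 2. 12.]
9.0 0 -13.6 0 0.0 0 ; TCP d [ 3. 16.]
```

step_arm(
  targets="1.6 0 -3.7 0 0 0; 4 0 -7 0 0 0; 6.5 0 -10.3 0 0 0; 9 0 -13.6 0 0 0; 9 0 -13.6 0 0 0",
)

```text
time_s: 15.9
eef_pos: [0.5541, 0.0759, 0.0129]
eef_rot: [-0.027, 0.971, 0.132, 0.197]
wrist_force: [-2.9, 0.2, 0.2]
opening: 0.599
```

```bash
python3 look.py n
```

```text
(array([-156.3,   13.1,   13. ]), array([0.4  , 0.   , 0.002]))
```

View pics/scene_n.png

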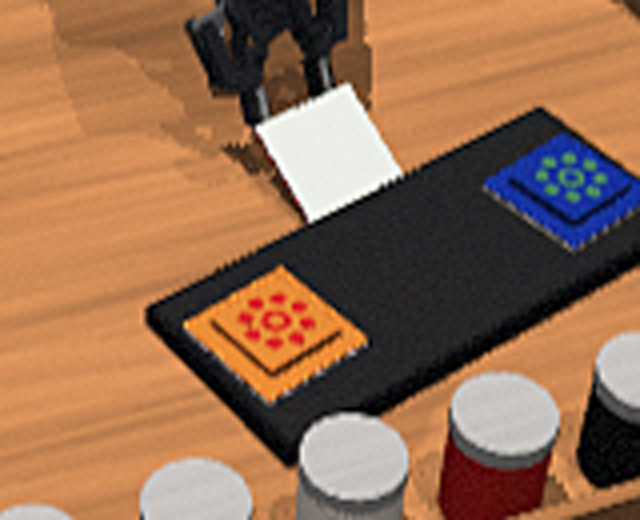

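View pics/top_n.png

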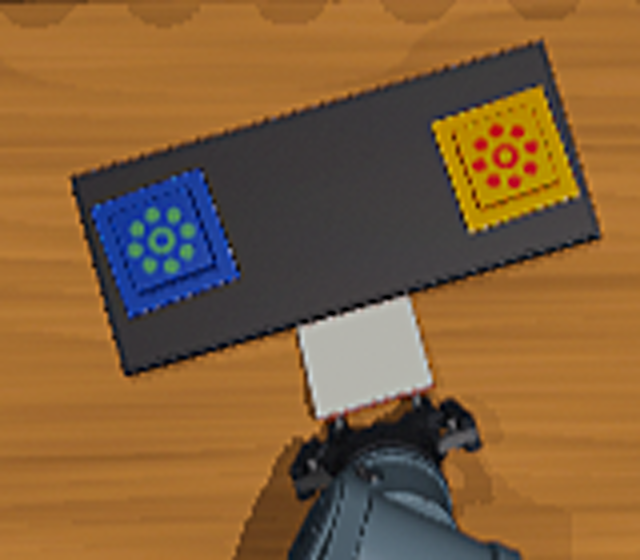

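```bash
python3 - <<'E'
from h import *
rows(.4,[(4,4,.4),(8,8,.4),(12,12,.4),(16,16,.4)])
E
```

```text
5.2 0 -2.1 0 0.0 0 ; TCP d [4. 4.]
10.5 0 -4.3 0 0.0 0 ; TCP d [8. 8.]
15.7 0 -6.4 0 0.0 0 ; TCP d [12. 12.]
21.0 0 -8.5 0 0.0 0 ; TCP d [16. 16.]
```

step_arm(
  targets="5.2 0 -2.1 0 0 0; 10.5 0 -4.3 0 0 0; 15.7 0 -6.4 0 0 0; 21 0 -8.5 0 0 0; 21 0 -8.5 0 0 0",
)

```text
time_s: 16.62
eef_pos: [0.5707, 0.0802, 0.0297]
eef_rot: [-0.027, 0.971, 0.132, 0.198]
wrist_force: [-1.6, -0.5, 0.5]
opening: 0.596
```

```bash
python3 look.py o
```

```text
(array([-140.3,   13. ,   29. ]), array([ 0.4  , -0.   ,  0.002]))
```

View pics/scene_o.png

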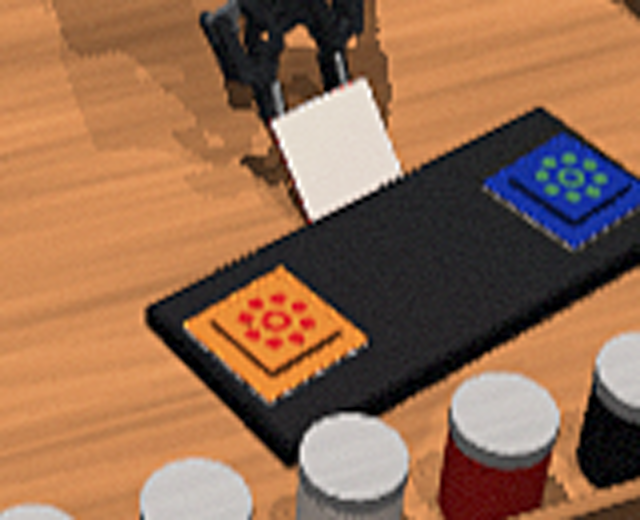

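View pics/top_o.png

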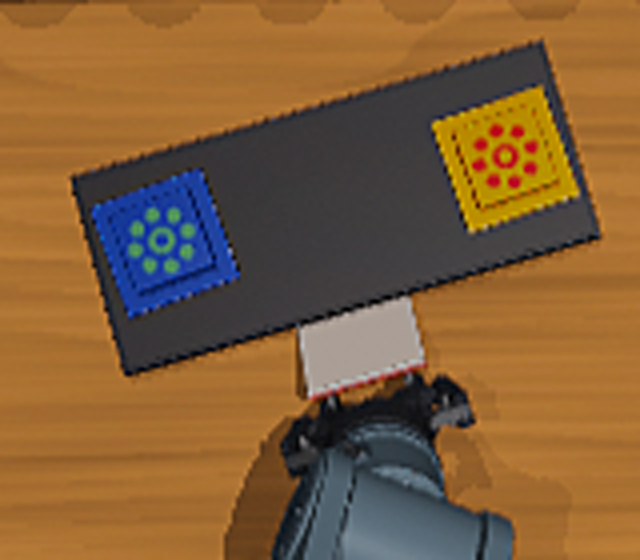

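```bash
python3 - <<'E'
from h import *
rows(.4,[(5,4,.4),(10,8,.4),(15,11,.4),(20,13,.4),(25,15,.4)])
E
```

```text
6.2 0 -1.7 0 0.0 0 ; TCP d [5. 4.]
12.3 0 -3.5 0 0.0 0 ; TCP d [10.  8.]
18.1 0 -4.3 0 0.0 0 ; TCP d [15. 11.]
23.5 0 -4.2 0 0.0 0 ; TCP d [20. 13.]
28.9 0 -4.1 0 0.0 0 ; TCP d [25. 15.]
```

step_arm(
  targets="6.2 0 -1.7 0 0 0; 12.3 0 -3.5 0 0 0; 18 0 -4.3 0 0 0; 23.5 0 -4.2 0 0 0; 29 0 -4.1 0 0 0; 29 0 -4.1 0 0 0",
)

```text
time_s: 17.48
eef_pos: [0.5951, 0.087, 0.0451]
eef_rot: [-0.027, 0.971, 0.132, 0.198]
wrist_force: [-5.0, -0.6, 6.2]
opening: 0.6
```

```bash
python3 look.py p
```

```text
(array([-114.4,   12.9,   45. ]), array([ 0.402, -0.   ,  0.002]))
```

View pics/scene_p.png

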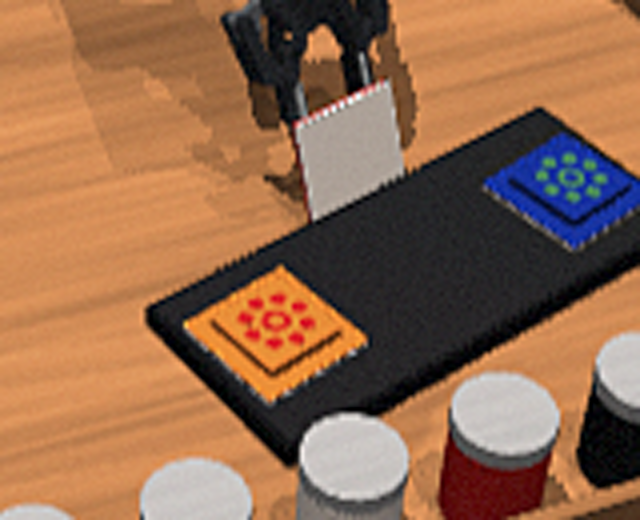

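View pics/top_p.png

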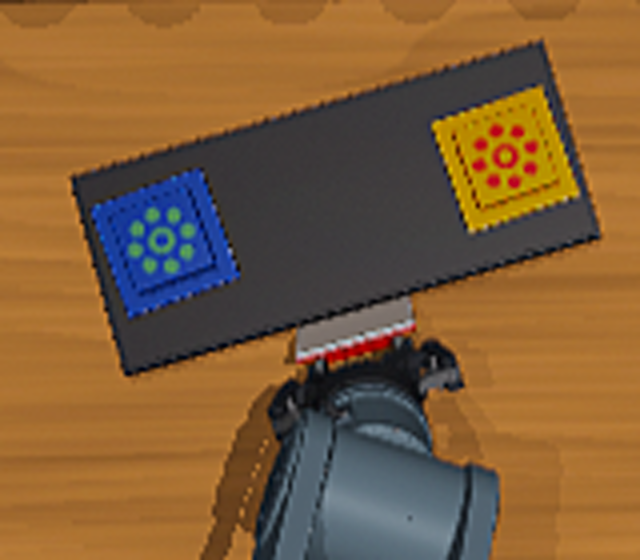

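step_arm(
  targets="4.6 0 1.9 0 0 0; 9.2 0 3.9 0 0 0; 13.8 0 5.8 0 0 0; 18.4 0 7.8 0 0 0; 18.4 0 7.8 0 0 0",
)

```text
time_s: 18.2
eef_pos: [0.6206, 0.0934, 0.0524]
eef_rot: [-0.026, 0.97, 0.132, 0.205]
wrist_force: [-10.7, 6.9, 37.1]
opening: 0.602
```

```bash
python3 look.py q
```

```text
(array([-88. ,  12.1,  52.4]), array([ 0.416, -0.003,  0.002]))
```

View pics/scene_q.png

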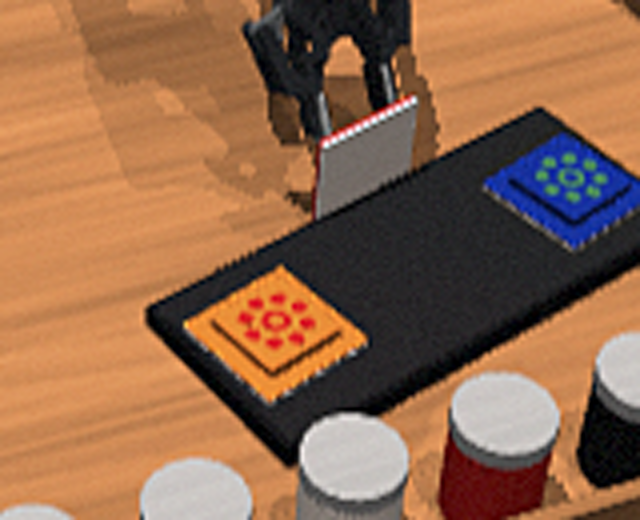

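View pics/top_q.png

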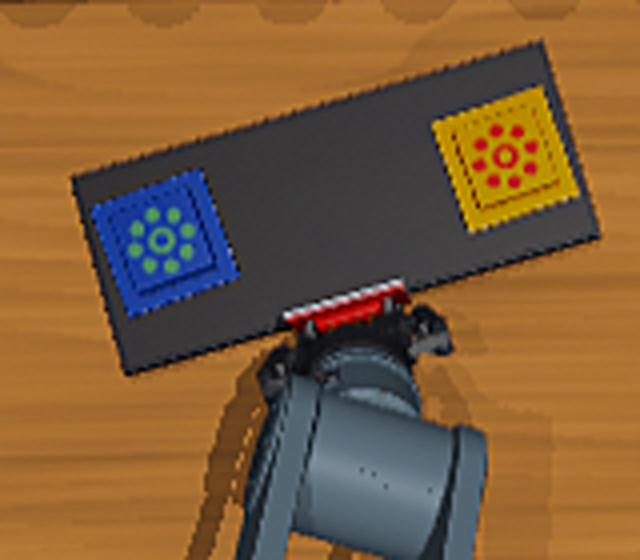

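step_arm(
  targets="2 0 -4.6 0 0 0; 4 0 -9.2 0 0 0; 4 0 -9.2 0 0 0",
)

```text
time_s: 18.68
eef_pos: [0.6134, 0.0922, 0.0541]
eef_rot: [-0.027, 0.971, 0.132, 0.197]
wrist_force: [-0.8, -0.4, -0.6]
opening: 0.597
```

```bash
python3 look.py r
```

```text
(array([-95.6,  13. ,  53.4]), array([0.399, 0.001, 0.002]))
```

View pics/scene_r.png

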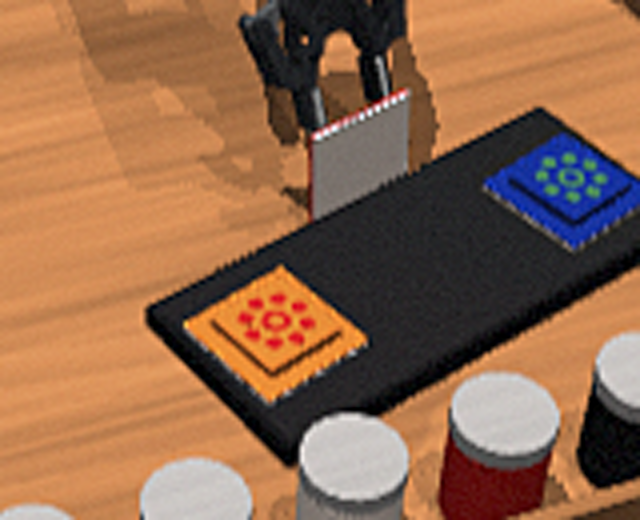

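step_arm(
  targets="3.6 0 -0.5 0 0 0; 8 0 -1 0 0 0; 12.6 0 1 0 0 0; 17 0 3 0 0 0; 17 0 3 0 0 0",
)

```text
time_s: 19.4
eef_pos: [0.6299, 0.0968, 0.0579]
eef_rot: [-0.027, 0.971, 0.132, 0.197]
wrist_force: [0.2, 0.7, -0.4]
opening: 0.6
```

```bash
python3 look.py s
```

```text
(array([-78.5,  13.1,  57.7]), array([0.4  , 0.   , 0.002]))
```

View pics/scene_s.png

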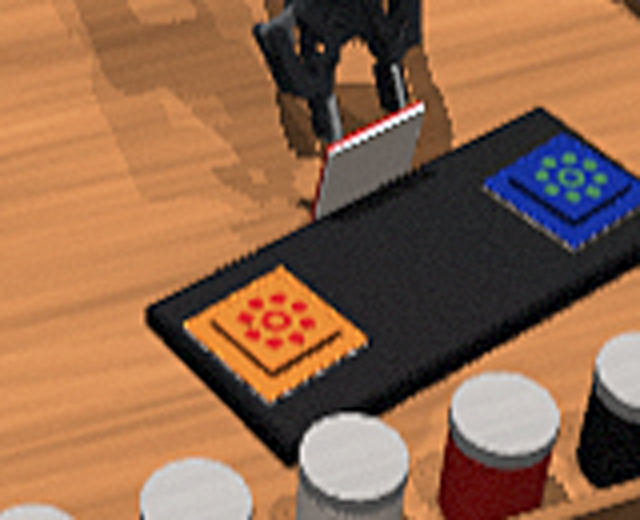

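View pics/top_s.png

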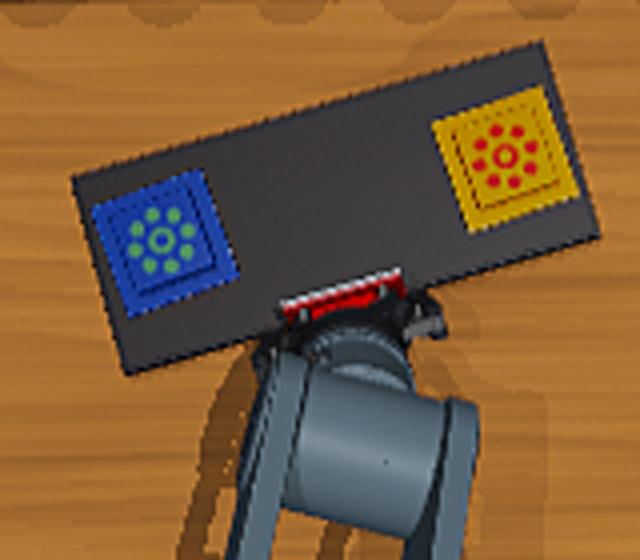

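```bash
python3 - <<'E'
from h import *
rows(.4,[(5,1,.4),(10,1,.4),(15,0,.4),(20,-1,.4)])
E
```

```text
5.0 0 1.0 0 0.0 0 ; TCP d [5. 1.]
9.6 0 3.0 0 0.0 0 ; TCP d [10.  1.]
13.8 0 5.8 0 0.0 0 ; TCP d [15.  0.]
18.0 0 8.7 0 0.0 0 ; TCP d [20. -1.]
```

step_arm(
  targets="5 0 1 0 0 0; 9.6 0 3 0 0 0; 13.8 0 5.8 0 0 0; 18 0 8.7 0 0 0; 18 0 8.7 0 0 0",
)

```text
time_s: 20.12
eef_pos: [0.6491, 0.1021, 0.0568]
eef_rot: [-0.027, 0.971, 0.132, 0.197]
wrist_force: [-0.3, 0.6, -0.4]
opening: 0.6
```

```bash
python3 look.py t
```

```text
(array([-58.6,  13. ,  56.7]), array([0.4  , 0.   , 0.002]))
```

View pics/scene_t.png

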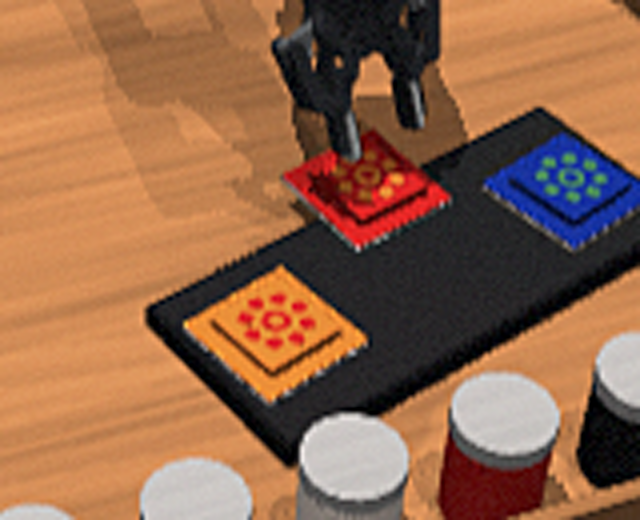

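View pics/top_t.png

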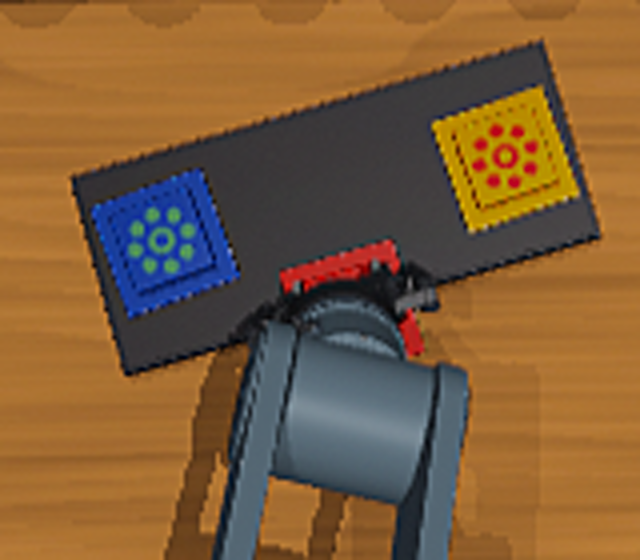

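The tile has tipped over and lies red face up, partly overhanging the front edge. I'll move the fingers up and back to get behind it.

step_arm(
  targets="6 0 -14 0 0 0; -34 0 -31 0 -0.1 0; -75 0 -48 0 -0.2 0; -105 0 -60 0 -0.3 0; -105 0 -60 0 -0.4 0; -105 0 -60 0 -0.4 0",
)

```text
time_s: 20.98
eef_pos: [0.5351, 0.07, 0.0727]
eef_rot: [0.0, 0.991, 0.135, 0.002]
wrist_force: [-0.0, 0.6, -0.3]
opening: 0.599
```

```bash
python3 look.py u
```

```text
(array([-178.3,   13.3,   71.6]), array([0.002, 0.   , 0.002]))
```

View pics/scene_u.png

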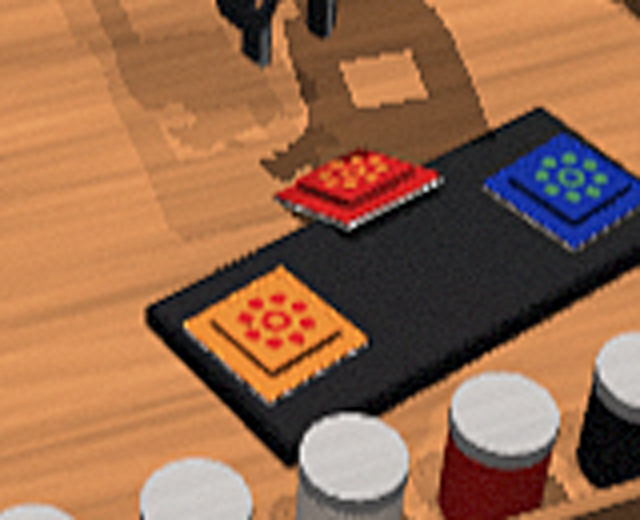

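View pics/top_u.png

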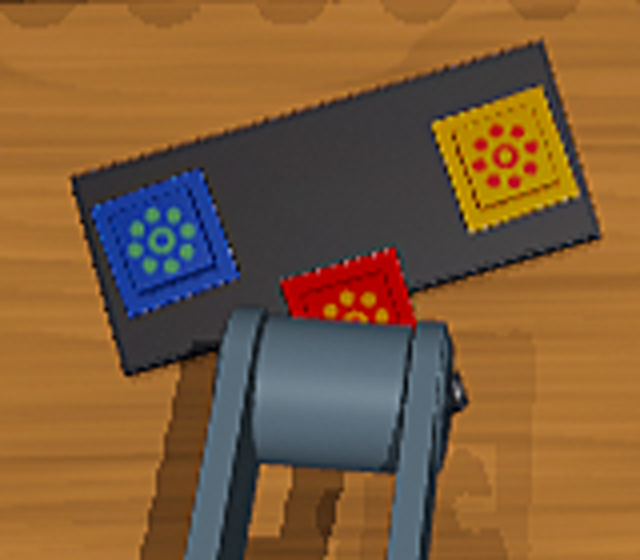

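```bash
python3 - <<'E'
from h import *
g=lambda n,c:np.array([c[0]/4+(240 if n=="scene" else 150)-.4,c[1]/4+(170 if n=="scene" else 120)-.4])
def tri(a,b):
    f=lambda P:np.r_[proj("scene",P)[0]-a,proj("top",P)[0]-b]
    r=least_squares(f,[.65,.1,.03]); return np.round(RS.inv().apply(r.x-SC)*1e3,1),np.abs(r.fun).max()
# upper (red) far corners
print(tri(g("scene",(441,178)),g("top",(283,281))),tri(g("scene",(350,222)),g("top",(397,249))))
for z in(0,.004,.008): print(np.round(RS.inv().apply(ray("scene",g("scene",(277,195)),z)[0]-SC)*1e3,1))
p,r=now(); print(slabpose(p,r),np.round(rel(p,r,*tgt(-.178,.012,-.016,.2)),2))
E
```

```text
(array([-48.3,  54.5,  36.7]), np.float64(0.05500495903470437)) (array([-49. , -34.1,  40. ]), np.float64(0.4566023003005739))
[-134.9  -28.9   -0. ]
[-131.6  -31.7    4. ]
[-128.2  -34.6    8. ]
(array([-178.3,   13.3,   71.6]), array([0.002, 0.   , 0.002])) [ 6.000e-02  1.260e+00  8.757e+01  0.000e+00  2.000e-01 -0.000e+00]
```

step_arm(
  targets="0 1 25 0 0.05 0; 0 1 50 0 0.1 0; 0 1 75 0 0.15 0; 0 1 84 0 0.2 0; 0 1 87 0 0.2 0; 0 1 87.5 0 0.2 0; 0 1 87.5 0 0.2 0",
)

```text
time_s: 21.95
eef_pos: [0.5344, 0.069, -0.0154]
eef_rot: [-0.013, 0.986, 0.134, 0.1]
wrist_force: [0.2, 0.2, -0.0]
opening: 0.601
```

step_arm(
  targets="9.8 0 2 0 0 0; 19.6 0 4 0 0 0; 29 0 6 0 0 0; 34 0 7 0 0 0; 34 0 7 0 0 0",
)

```text
time_s: 22.58
eef_pos: [0.567, 0.0785, -0.0165]
eef_rot: [-0.014, 0.986, 0.134, 0.099]
wrist_force: [0.3, 0.2, -0.1]
opening: 0.6
```

```bash
python3 look.py v
```

```text
(array([-144.2,   12.3,  -16.6]), array([0.199, 0.   , 0.002]))
```

View pics/scene_v.png

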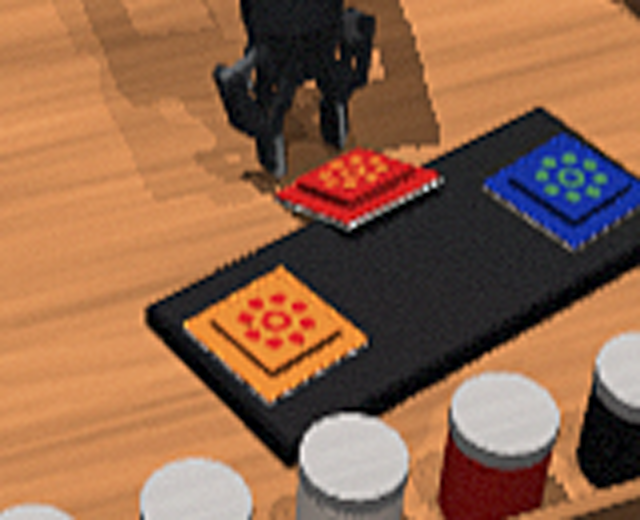

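step_arm(
  targets="3.9 0 0.8 0 0 0; 7.8 0 1.6 0 0 0; 12.2 0 0.4 0 0 0; 16.5 0 -0.7 0 0 0; 16.5 0 -0.7 0 0 0",
)

```text
time_s: 23.3
eef_pos: [0.5824, 0.0827, -0.0123]
eef_rot: [-0.014, 0.986, 0.134, 0.099]
wrist_force: [-0.5, 0.1, 0.0]
opening: 0.594
```

```bash
python3 look.py w
```

```text
(array([-127.7,   12.1,  -12.3]), array([0.2  , 0.   , 0.002]))
```

View pics/scene_w.png

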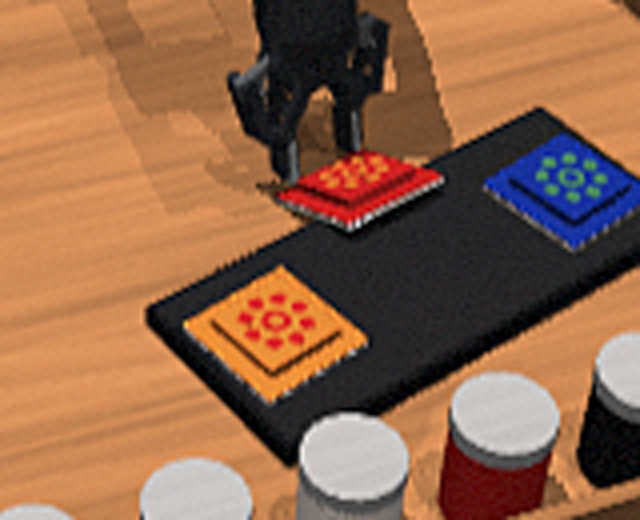

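step_arm(
  targets="-15 0 -3 0 0 0; -15 0 1.5 0 0 0; -15 0 1.5 0 0 0",
)

```text
time_s: 23.78
eef_pos: [0.5686, 0.0787, -0.0171]
eef_rot: [-0.014, 0.986, 0.134, 0.099]
wrist_force: [-0.2, 0.5, -0.2]
opening: 0.599
```

```bash
python3 look.py x
```

```text
(array([-141.6,   11.9,  -16.8]), array([0.201, 0.   , 0.002]))
```

View pics/scene_x.png

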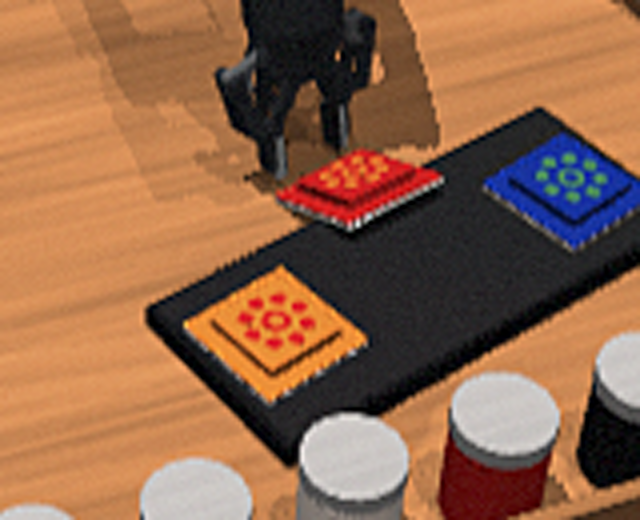

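step_arm(
  targets="3 0 2.1 0 0 0; 6 0 2.7 0 0 0; 9 0 3.3 0 0 0; 9 0 3.3 0 0 0",
)

```text
time_s: 24.38
eef_pos: [0.5778, 0.0814, -0.0182]
eef_rot: [-0.014, 0.986, 0.134, 0.099]
wrist_force: [0.3, 0.8, -0.5]
opening: 0.598
```

step_arm(
  targets="1.5 0 0.3 0 0 0; 3 0 0.6 0 0 0; 3 0 0.6 0 0 0",
)

```text
time_s: 24.75
eef_pos: [0.58, 0.0821, -0.0183]
eef_rot: [-0.014, 0.986, 0.134, 0.099]
wrist_force: [-2.3, -0.8, 3.2]
opening: 0.603
```

```bash
python3 look.py y
```

```text
(array([-129.9,   12.1,  -18.3]), array([0.2  , 0.   , 0.002]))
```

View pics/scene_y.png

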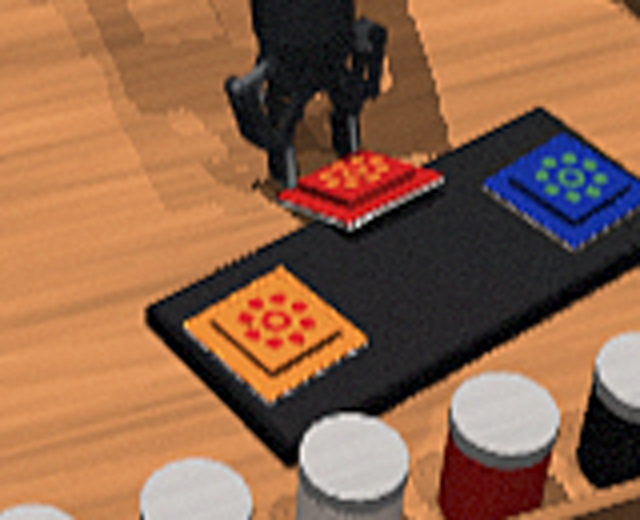

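step_arm(
  targets="2.5 0 0 0 0 0; 5.5 0 -0.8 0 0 0; 8.6 0 -2 0 0 0; 8.6 0 -2 0 0 0",
)

```text
time_s: 25.35
eef_pos: [0.5886, 0.0843, -0.0145]
eef_rot: [-0.014, 0.986, 0.134, 0.099]
wrist_force: [-1.5, -0.1, -0.3]
opening: 0.595
```

```bash
python3 look.py z
```

```text
(array([-121.2,   12. ,  -14.5]), array([0.201, 0.   , 0.002]))
```

View pics/scene_z.png

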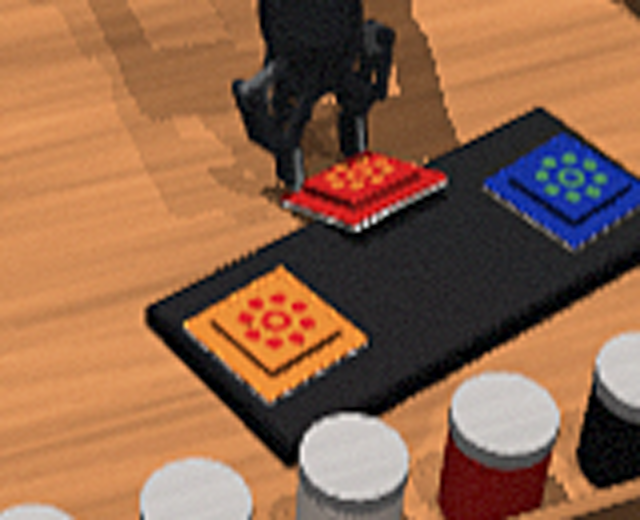

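```bash
python3 - <<'E'
import cv2
a=cv2.imread("pics/scene_z.png")[110:250,240:460]
cv2.imwrite("pics/scene_z2.png",cv2.resize(a,None,fx=3.5,fy=3.5,interpolation=cv2.INTER_CUBIC))
E
```

```text
(no output)
```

View pics/scene_z2.png

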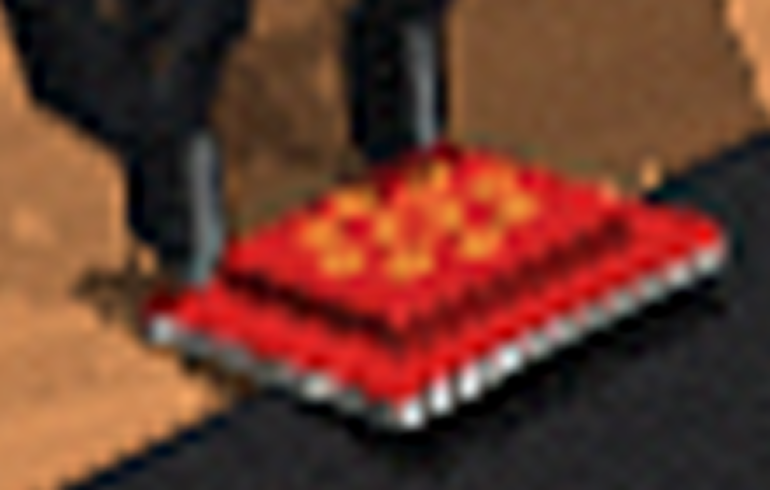

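step_arm(
  targets="4.3 0 -1.2 0 0 0; 8.6 0 -2.4 0 0 0; 12.9 0 -3.6 0 0 0; 12.9 0 -3.6 0 0 0",
)

```text
time_s: 25.95
eef_pos: [0.6006, 0.0875, -0.0079]
eef_rot: [-0.013, 0.986, 0.134, 0.1]
wrist_force: [-1.8, 0.4, 1.5]
opening: 0.599
```

```bash
python3 look.py aa; python3 - <<'E'
import cv2
a=cv2.imread("pics/scene_aa.png")[110:250,240:460]
cv2.imwrite("pics/scene_aa2.png",cv2.resize(a,None,fx=3.5,fy=3.5,interpolation=cv2.INTER_CUBIC))
E
```

```text
(array([-108.7,   11.8,   -8. ]), array([ 0.202, -0.   ,  0.002]))
```

View pics/scene_aa2.png

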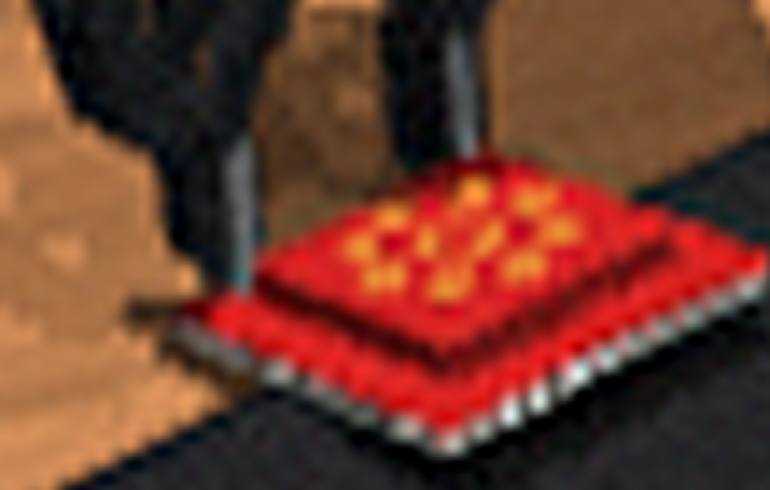

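step_arm(
  targets="4.3 0 -1.6 0 0 0; 8.6 0 -3.2 0 0 0; 12.9 0 -4.8 0 0 0; 12.9 0 -4.8 0 0 0",
)

```text
time_s: 26.55
eef_pos: [0.6122, 0.0906, -0.0004]
eef_rot: [-0.013, 0.986, 0.134, 0.1]
wrist_force: [-0.3, -0.0, 3.2]
opening: 0.602
```

```bash
python3 look.py ab; python3 - <<'E'
import cv2
a=cv2.imread("pics/scene_ab.png")[110:260,240:480]
cv2.imwrite("pics/scene_ab2.png",cv2.resize(a,None,fx=3.2,fy=3.2,interpolation=cv2.INTER_CUBIC))
E
```

```text
(array([-96.8,  11.7,  -0.5]), array([ 0.203, -0.   ,  0.002]))
```

View pics/scene_ab2.png

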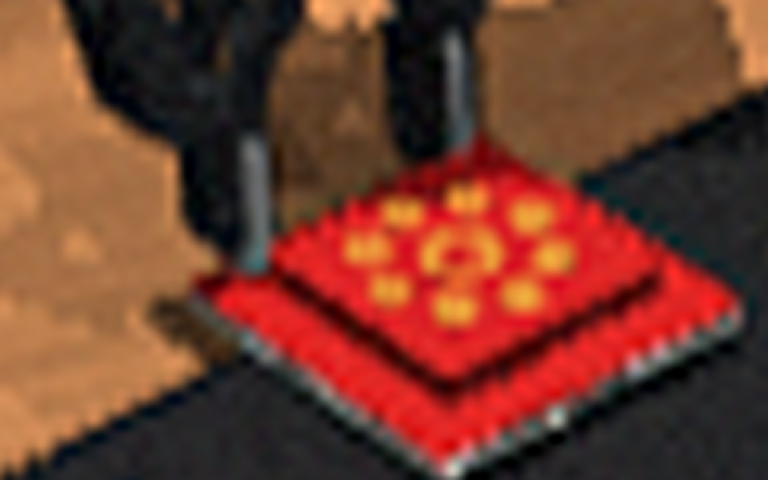

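View pics/top_ab.png

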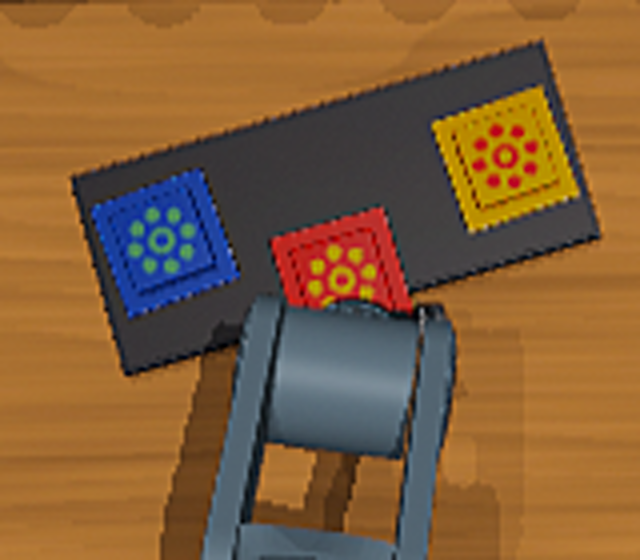

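```bash
python3 - <<'E'
from h import *
g=lambda n,c:np.array([c[0]/4+(240 if n=="scene" else 150)-.4,c[1]/4+(170 if n=="scene" else 120)-.4])
def tri(a,b):
    f=lambda P:np.r_[proj("scene",P)[0]-a,proj("top",P)[0]-b]
    r=least_squares(f,[.65,.1,.03]); return np.round(RS.inv().apply(r.x-SC)*1e3,1),np.abs(r.fun).max()
c=lambda x,y:(240+x/3.2,110+y/3.2)
print(tri(g("scene",c(742,302)),g("top",(272,238))),tri(g("scene",c(448,458)),g("top",(385,209))))
for z in(.015,.02,.027): print(np.round(RS.inv().apply(ray("scene",g("scene",c(197,290)),z)[0]-SC)*1e3,1))
E
```

```text
(array([-14.1,  53.7,  36.2]), np.float64(0.08146164393394884)) (array([-15.9, -33.7,  34.6]), np.float64(0.4640479331056895))
[-106.8  -28.7   15. ]
[-102.7  -32.3   20. ]
[-96.9 -37.4  27. ]
```

step_arm(
  targets="-1 0 -5.5 0 0 0; -2.9 0 -10.8 0 -0.1 0; -2.9 0 -10.8 0 -0.2 0; -2.9 0 -10.8 0 -0.2 0",
)

```text
time_s: 27.15
eef_pos: [0.6076, 0.0894, 0.009]
eef_rot: [-0.0, 0.991, 0.135, 0.001]
wrist_force: [1.0, 0.5, -0.1]
opening: 0.601
```

```bash
python3 look.py ac; python3 - <<'E'
import cv2
a=cv2.imread("pics/scene_ac.png")[110:260,240:480]
cv2.imwrite("pics/scene_ac2.png",cv2.resize(a,None,fx=3.2,fy=3.2,interpolation=cv2.INTER_CUBIC))
E
```

```text
(array([-103.6,   12.3,    8.1]), array([0.001, 0.001, 0.002]))
```

View pics/scene_ac2.png

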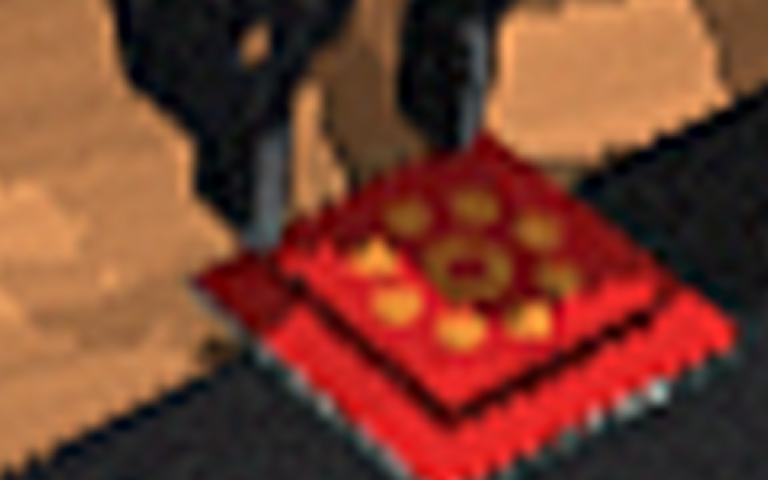

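step_arm(
  targets="4 2 0 0 0 0; 10 2 0 0 0 0; 16 2 0 0 0 0; 22 2 0 0 0 0; 28 2 0 0 0 0; 34 2 0 0 0 0; 34 2 0 0 0 0",
)

```text
time_s: 28.12
eef_pos: [0.6403, 0.0965, 0.009]
eef_rot: [-0.0, 0.991, 0.135, 0.001]
wrist_force: [0.6, -0.0, 0.6]
opening: 0.599
```

```bash
python3 look.py ad
```

```text
(array([-68.7,   9.9,   8.9]), array([0.001, 0.   , 0.002]))
```

View pics/scene_ad.png

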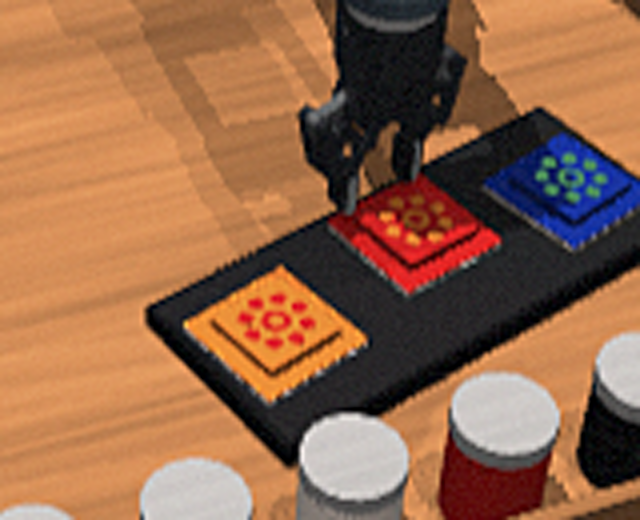

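View pics/top_ad.png

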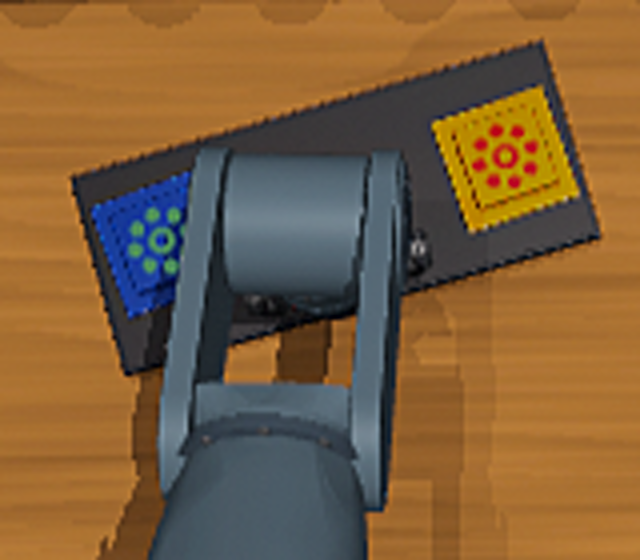

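step_arm(
  targets="6 0 0 0 0 0; 12 0 0 0 0 0; 18 0 0 0 0 0; 20 0 0 0 0 0; 20 0 0 0 0 0; 10 0 -10 0 0 0; 0 0 -40 0 0 0; 0 0 -80 0 0 0",
)

```text
time_s: 29.22
eef_pos: [0.6372, 0.0961, 0.0889]
eef_rot: [-0.0, 0.991, 0.134, -0.001]
wrist_force: [0.9, -0.1, -0.2]
opening: 0.598
```

step_arm(
  targets="-55 0 -30 0 0 0; -110 0 -60 0 0 0; -165 0 -70 0 0 0; -180 0 -70 0 0 0; -180 0 -70 0 0 0; -180 0 -70 0 0 0",
)

```text
time_s: 29.98
eef_pos: [0.467, 0.0483, 0.159]
eef_rot: [-0.0, 0.991, 0.135, 0.001]
wrist_force: [0.5, -0.2, -0.0]
opening: 0.599
```

```bash
python3 look.py ae; python3 - <<'E'
from bench import optics; import cv2
for n in("scene","top"): cv2.imwrite(f"pics/{n}_full.png",cv2.resize(optics.camera(n)["image"][:,:,::-1],(800,600),interpolation=cv2.INTER_CUBIC))
E
```

```text
(array([-248.1,   10.1,  158.5]), array([0.   , 0.   , 0.002]))
```

View pics/top_ae.png

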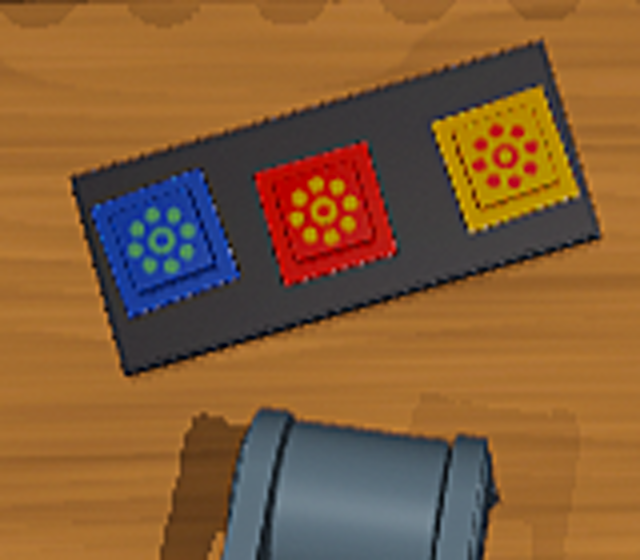

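View pics/scene_ae.png

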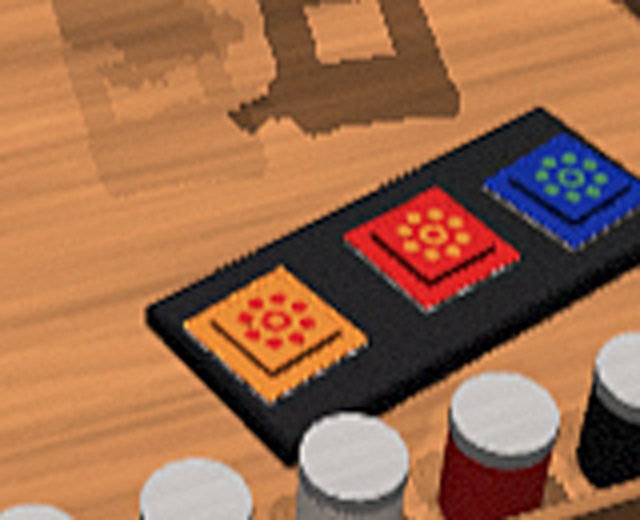

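View pics/scene_full.png

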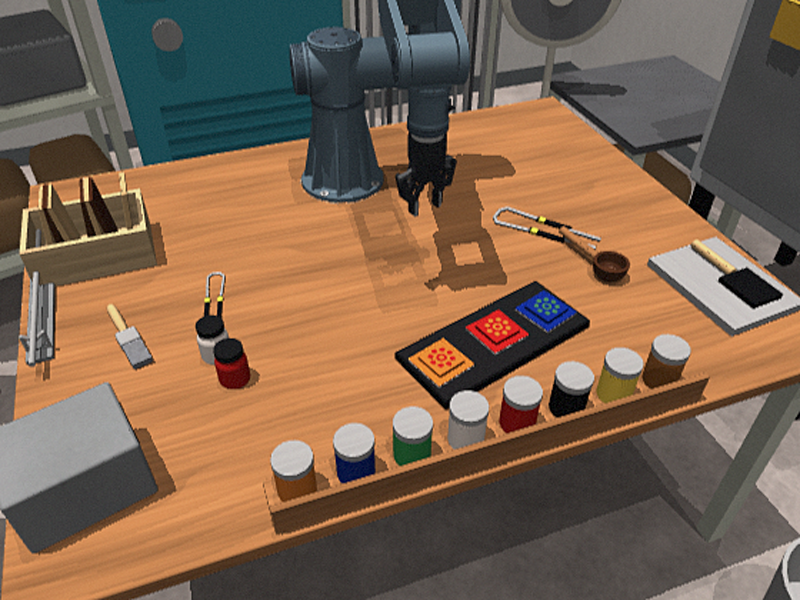

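View pics/top_full.png

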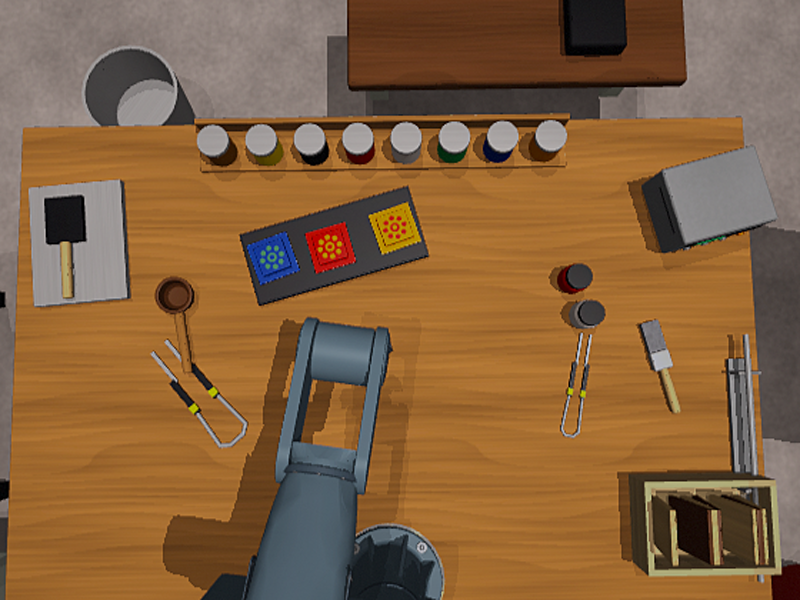

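The red tile lies flat between the blue and amber tiles. In the top crop its corners are at about (255,172), (367,142), (396,255) and (287,285).

```bash
python3 - <<'E'
from h import *
for c in((255,172),(367,142),(396,255),(287,285)):
  print(np.round(RS.inv().apply(ray("top",np.array([c[0]/4+149.6,c[1]/4+119.6]),.027)[0]-SC)*1e3,1))
for c in((519,257),(430,308),(344,239),(434,187)):
  print("s",np.round(RS.inv().apply(ray("scene",np.array([c[0]/4+239.6,c[1]/4+169.6]),.027)[0]-SC)*1e3,1))
for n in("top","scene"):
  a=cv2.imread(f"pics/{n}0.png").astype(int);b=cv2.imread(f"pics/{n}_full.png").astype(int)
  d=(np.abs(a-b).max(2)>60).astype(np.uint8); d=cv2.morphologyEx(d,cv2.MORPH_OPEN,np.ones((3,3)))
  k,l,s,ce=cv2.connectedComponentsWithStats(d); print(n,[list(x) for x in s[1:] if x[4]>30])
E
```

```text
[40.3 52.9 27. ]
[ 38.4 -35.9  27. ]
[-52.1 -33.   27. ]
[-50.7  53.2  27. ]
s [39.8 51.  27. ]
s [ 40.9 -34.5  27. ]
s [-47.2 -38.4  27. ]
s [-51.3  51.9  27. ]
top [[np.int32(306), np.int32(223), np.int32(50), np.int32(50), np.int32(1713)], [np.int32(163), np.int32(283), np.int32(230), np.int32(317), np.int32(30961)], [np.int32(355), np.int32(424), np.int32(445), np.int32(176), np.int32(32274)], [np.int32(526), np.int32(426), np.int32(12), np.int32(6), np.int32(51)], [np.int32(698), np.int32(460), np.int32(34), np.int32(13), np.int32(308)], [np.int32(752), np.int32(464), np.int32(42), np.int32(17), np.int32(497)], [np.int32(382), np.int32(526), np.int32(15), np.int32(3), np.int32(45)], [np.int32(647), np.int32(527), np.int32(6), np.int32(6), np.int32(34)], [np.int32(352), np.int32(535), np.int32(81), np.int32(65), np.int32(3916)], [np.int32(754), np.int32(544), np.int32(9), np.int32(21), np.int32(102)], [np.int32(783), np.int32(553), np.int32(17), np.int32(8), np.int32(72)], [np.int32(714), np.int32(555), np.int32(9), np.int32(10), np.int32(77)]]
scene [[np.int32(53), np.int32(0), 
[... 1244 characters left out ...]
, np.int32(17), np.int32(90)], [np.int32(420), np.int32(64), np.int32(6), np.int32(20), np.int32(102)], [np.int32(154), np.int32(97), np.int32(361), np.int32(223), np.int32(18841)], [np.int32(365), np.int32(110), np.int32(5), np.int32(15), np.int32(56)], [np.int32(139), np.int32(128), np.int32(7), np.int32(15), np.int32(60)], [np.int32(146), np.int32(138), np.int32(6), np.int32(12), np.int32(52)], [np.int32(130), np.int32(147), np.int32(19), np.int32(27), np.int32(176)], [np.int32(91), np.int32(170), np.int32(15), np.int32(21), np.int32(174)], [np.int32(210), np.int32(275), np.int32(14), np.int32(14), np.int32(143)], [np.int32(466), np.int32(310), np.int32(63), np.int32(44), np.int32(1434)]]
```

Both cameras put all four corners between x = -52 and +41 mm (limit ±82) and the centre at y of about +9 mm. Apart from the tile, the picture differences come from the arm and its shadows. I'm handing in.

```bash
python3 - <<'E'
from bench import ticket
print(ticket.hand_in())
E
```

```text
the job is handed in; nothing more can be done
None
```

The tile now lies flat on the slab, red face up, between the blue and amber tiles. I did it by pushing alone and handed the job in at about 30 s; no verdict was reported.

**How it went:**
- **Tipping up:** I squared the tile against the slab's front edge with two fingertips, then worked the push upwards until it stood on end. The first lift slipped and the tile fell back flat. The second, with more forward push and more finger tilt, held.
- **Going over:** It tipped over and came to rest leaning on the edge, with its near side on the bench. I pushed it up until it lay flat, then slid it fully onto the slab.

**Last checks:**
- **Position:** Both cameras put the tile's corners between x = −52 and +41 mm in the slab frame (limit ±82). Its centre is at y of about +9 mm (limit ±60).
- **Other objects:** The before and after pictures show no shift of the blue or amber tile or of the bystanders. I compared pictures and did not measure each one. A small difference near the tweezers in the scene view looks like the arm's shadow having moved away.
- **Robot:** It stood clear of everything at hand-in.

**What disagreed or ran high:**
- **Wrist force:** It reached about 39 N for a moment, when the fingertips jammed on the tile's panel as it stood upright. The wrist limit is 120 N. The 40 N limit is for the arm and gripper body; I took the contact to be at the fingertips but could not confirm that.
- **Finger length:** At 60 % opening the fingertips sat about 22 mm behind the tool point, farther than the description suggests. I set the heights from the pictures and from contact forces.

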